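# Close up the pug mill

### The job

Seal the pug mill's hatch: turn its four wing screws clockwise evenly and in cross order, one diagonal pair and then the other, in two rounds - first all four to about half way, then all four fully home. Only then press the yellow vacuum plunger right down to its stop for a moment and let it spring back up. Before or after, hang every clay tool that lies on the bench by its eye on the rack, one to a hook, hanging still; leave everything else on the bench where it is.

Things in the scene. Friction and masses are not known exactly. Their poses are not given: they have to be found in the camera images.
- mill: Fixed blue pug mill, 240 (x) x 340 (y) x 100 mm, barrel out of its +x side to x = 320. Origin: centre of underside, z up. Hatch cover: aluminium disc 198 mm across on a red gasket, centre x = 0, y = -50, top face 126 mm up; wing screws 75 mm from its centre at 135 (a), 45 (b), -45 (c), -135 (d) degrees from x: diagonals a-c, b-d. Plunger: yellow disc 44 mm across, x = 0, y = 115, top 154 mm up.
- wing_a (a joint): wing screw a: 0 (loose) to 2.4 rad (hard stop, fully home), grows when turned clockwise seen from above; starts at 0 to 0.35; stays where it is left, takes 0.06 N m, does not rise or sink. Half way is about 1.2 rad (70 degrees). When home, the wing points straight at the cover's centre.
- wing_a_grip (a point): grip point of wing screw a, on its axis: middle of its upright black wing, a bar 52 mm long (along this point's x), 10 mm thick (y), 26 mm high, from 12 to 38 mm above the cover's top face
- wing_b (a joint): wing screw b: 0 (loose) to 2.4 rad (hard stop, fully home), grows when turned clockwise seen from above; starts at 0 to 0.35; stays where it is left, takes 0.06 N m, does not rise or sink. Half way is about 1.2 rad (70 degrees). When home, the wing points straight at the cover's centre.
- wing_b_grip (a point): grip point of wing screw b, on its axis: middle of its upright black wing, a bar 52 mm long (along this point's x), 10 mm thick (y), 26 mm high, from 12 to 38 mm above the cover's top face
- wing_c (a joint): wing screw c: 0 (loose) to 2.4 rad (hard stop, fully home), grows when turned clockwise seen from above; starts at 0 to 0.35; stays where it is left, takes 0.06 N m, does not rise or sink. Half way is about 1.2 rad (70 degrees). When home, the wing points straight at the cover's centre.
- wing_c_grip (a point): grip point of wing screw c, on its axis: middle of its upright black wing, a bar 52 mm long (along this point's x), 10 mm thick (y), 26 mm high, from 12 to 38 mm above the cover's top face
- wing_d (a joint): wing screw d: 0 (loose) to 2.4 rad (hard stop, fully home), grows when turned clockwise seen from above; starts at 0 to 0.35; stays where it is left, takes 0.06 N m, does not rise or sink. Half way is about 1.2 rad (70 degrees). When home, the wing points straight at the cover's centre.
- wing_d_grip (a point): grip point of wing screw d, on its axis: middle of its upright black wing, a bar 52 mm long (along this point's x), 10 mm thick (y), 26 mm high, from 12 to 38 mm above the cover's top face
- plunger (a joint): vacuum plunger: 0 up, 0.020 m down at its stop (place: see mill); pressed straight down; springs back up; 1.5 N to start, 7.5 N at the stop
- hook0 (a point): bend of hook 0 (of 3, 120 mm apart along y, 1 in the middle) on a fixed wooden rack 400 mm wide, 253 high; steel rod 8 mm thick. Site on its centre line, 235 mm up; x points to the rail, away from the robot, z up. From it the rod runs level 76 mm along +x to the rail; the upturned tip goes 12 mm along -x and 26 mm up (top 265 mm above the bench).
- hook1 (a point): bend of hook 1 (of 3, 120 mm apart along y, 1 in the middle) on a fixed wooden rack 400 mm wide, 253 high; steel rod 8 mm thick. Site on its centre line, 235 mm up; x points to the rail, away from the robot, z up. From it the rod runs level 76 mm along +x to the rail; the upturned tip goes 12 mm along -x and 26 mm up (top 265 mm above the bench).
- hook2 (a point): bend of hook 2 (of 3, 120 mm apart along y, 1 in the middle) on a fixed wooden rack 400 mm wide, 253 high; steel rod 8 mm thick. Site on its centre line, 235 mm up; x points to the rail, away from the robot, z up. From it the rod runs level 76 mm along +x to the rail; the upturned tip goes 12 mm along -x and 26 mm up (top 265 mm above the bench).
- scraper: clay scraper (may be absent), 0.12 kg, flat on the bench: dark wood handle and a steel blade 50 x 58 x 4 mm at its -x end (to x = -100 mm), eye at its +x end. Origin: under the middle of the handle (84 along x, 24 wide in y, 16 thick, underside z = 0), near its mass centre. Let down level with the eye over a hook's tip, handle away from the rack, and let go, it swings down and hangs.
- scraper_eye (a point): centre of the scraper's eye, 62 mm along +x from its origin and 8 mm above its underside: a ring of 8 mm rod, free hole 30 mm, 46 mm outside
- paddle: clay paddle (may be absent), 0.12 kg, flat on the bench: orange handle and a pale wood blade 44 x 60 x 12 mm at its -x end (to x = -100 mm), eye at its +x end. Origin: under the middle of the handle (84 along x, 24 wide in y, 16 thick, underside z = 0), near its mass centre. Let down level with the eye over a hook's tip, handle away from the rack, and let go, it swings down and hangs.
- paddle_eye (a point): centre of the paddle's eye, 62 mm along +x from its origin and 8 mm above its underside: a ring of 8 mm rod, free hole 30 mm, 46 mm outside
- fork: clay fork (may be absent), 0.12 kg, flat on the bench: teal handle and a three-tined steel fork 46 x 60 mm at its -x end (to x = -100 mm), eye at its +x end. Origin: under the middle of the handle (84 along x, 24 wide in y, 16 thick, underside z = 0), near its mass centre. Let down level with the eye over a hook's tip, handle away from the rack, and let go, it swings down and hangs.
- fork_eye (a point): centre of the fork's eye, 62 mm along +x from its origin and 8 mm above its underside: a ring of 8 mm rod, free hole 30 mm, 46 mm outside
- tile0: dark grey clay cross tile 100 x 80 x 14 mm, to be left alone; origin at the centre of its underside
- tile1: dark grey clay cross tile 100 x 80 x 14 mm, to be left alone; origin at the centre of its underside
- brush_cup: teal cup with brushes, 76 mm across, 195 mm high, to be left alone; origin at the centre of its underside
- orange_bowl: orange bowl 100 mm across, 60 mm high, to be left alone; origin at the centre of its underside
- green_bowl: pale green bowl 150 mm across, 70 mm high, to be left alone; origin at the centre of its underside

How it is judged:
By the outcome, as a careful person would: the job done as asked, in the order asked, and still so for the second after the job is handed in, with the robot touching nothing.
Of scraper, paddle, fork only 2 to 3 are there at a start; the rules pass over those that are not, and their reading is None.
At some moment in a run one of scraper, paddle, fork may be knocked a few centimetres aside while the robot is not near it.
It also fails if it takes over 200 s, if anything falls off the work surface, if the arm or the gripper's body presses on something with over 40 N, if the wrist force passes 120 N, or if a joint passes its speed limit or range.

### The arm

A 7-joint arm with a two-finger parallel gripper is mounted at the origin on the work surface. World frame = base frame: x ahead of the robot, y to its left, z up, the work surface at z = 0. Lengths are in m, angles in rad, forces in N, time in s.
With the tool pointing down it reaches from about 0.35 to 0.9 m from the base axis. Payload 8.1 kg.
Tool frame: the origin (TCP) lies at the very end of the fingers, on their centre line; the grasp point (between the pads) lies 19 mm behind it (arm.tcp_to_grasp is the distance from the TCP to the grasp point, in m); z points along the fingers, y is the line along which they close (so a half turn about z gives the same grasp; the last joint's range is limited). The gripper opens to 92 mm and grips with 3 to 60 N. Pads are 19 mm wide; open, the fingers measure 130 mm over their backs; the gripper's body (75 mm by 190 mm) begins 47 mm behind the grasp point.
Start: joints at [-1.248, 0.434, 0.025, 1.573, -0.012, 1.134, -0.075], TCP at [0.258, 0.569, 0.227] pointing down, gripper open.
Joint ranges: [-2.62, 2.62], [-0.44, 2.09], [-1.27, 1.32], [0.08, 2.57], [-1.32, 4.46], [0.12, 2], [-2.74, 2.74]. Speed limits (rad/s): [2.22, 2.22, 3.01, 3.01, 3.14, 3.14, 3.14].

### API

Orientations are given as a rotation vector (axis times angle).
In Python, from cell import arm gives the robot as it stands.
- The arm moves only by the shell command python3 nudge.py 'ROWS' [FORCE]. ROWS is a JSON list of rows, 1 to 10 of them, each of 5 numbers: dx, dy, dz in m, then a turn about the tool's z in rad, then the opening from 0.0 (shut) to 1.0 (fully open); each row shifts and turns the commanded pose from where the row before left it, along the tool's axes as they then stand; what a row does not reach is not made up. A row lasts 1/10 s, in which the tool goes at most 0.05 m and 0.15 rad, less where a joint would pass 70% of its speed; a pose out of reach is approached as far as the arm can. The fingers move at their own pace and stop on an object; FORCE is the grip in N (left out, the last holds). Time passes only in rows, so rows that do not move let the fingers close. It prints the time, the measured TCP pose, the force, the opening and the grip force at its end.
- arm.observe(): the state, without advancing time (a new reading comes with each control period).
- arm.get_image(name): name is "scene" or "top" or "wrist"; returns a dict with "image" (400x640x3 uint8, blue, green, red), "fx", "fy", "cx", "cy" (pixels), "cam_to_world" (4x4, takes a point from camera to world coordinates); the wrist camera has in their place "mount" (4x4, takes a point from camera to tool coordinates, whose origin is the TCP and whose axes are the flange's). Camera axes: x right, y down, z forward; pixel columns grow to the right and rows downward; lengths in m; the calibration is good to about 2 mm. A picture is of the moment at which its call begins: read the wrist's pose just before it. There is no depth.
- arm.sign_off(): hands the job in; it is judged then, once.
The state is a dict: "clock": time; "joints": joint angles; "dq": joint speeds; "joint_efforts": joint torques, N m; "position": TCP position; "ee_rot": TCP orientation; "force": force on the tool from outside, world axes, zero at the start; "ft_torque": the same for the moment, N m; "width": opening from 0.0 (shut) to 1.0 (fully open); "gripper_force": force on a finger pad.
Only numpy, scipy, OpenCV 4.12 (cv2) and the standard library are available. Lean on these libraries where they do the work, as an engineer would, in place of code of your own. Each camera call takes 0.05 s, during which the arm holds its last target. There are 200 camera calls.

## Working session

There is one attempt and no reset: what is moved stays moved. The work goes in short steps, Python scripts to look and compute and a shell command to move; the robot and the scene stay as the last step left them, time stands still between calls to the robot, and variables do not carry over. Pictures are saved under pics/ and viewed, at most 14 in all, crops included, and the job is handed in when it is done.

```bash
ls; mkdir -p pics
cat > h.py <<'E'
import numpy as np,cv2
from cell import arm
from scipy.spatial.transform import Rotation as R
def cam(n):
    s=arm.observe(); c=arm.get_image(n)
    if n=='wrist':
        T=np.eye(4);T[:3,:3]=R.from_rotvec(s['ee_rot']).as_matrix();T[:3,3]=s['position'];c['cam_to_world']=T@np.array(c['mount'])
    return c
def ray(c,u,v,z):
    T=np.array(c['cam_to_world']);d=T[:3,:3]@np.array([(u-c['cx'])/c['fx'],(v-c['cy'])/c['fy'],1]);o=T[:3,3]
    return o+d*(z-o[2])/d[2]
def proj(c,p):
    q=np.linalg.inv(c['cam_to_world'])@np.append(p,1);return c['fx']*q[0]/q[2]+c['cx'],c['fy']*q[1]/q[2]+c['cy']
E
python3 - <<'E'
from h import *
for n in('scene','top','wrist'):
    c=cam(n);cv2.imwrite(f'pics/{n}0.png',c['image']);print(n,c['fx'],c['cx'],c['cy'],np.round(c['cam_to_world'],3).tolist())
print(np.round(c['mount'],3).tolist());s=arm.observe();print(s['position'],s['ee_rot'],s['width'],s['clock'],s['force'])
E
```

```text
cell.py
nudge.py
pics
scene 490.5034362204768 319.9936843854899 203.31548084078528 [[-0.131, 0.746, -0.653, 1.499], [0.991, 0.098, -0.088, 0.176], [-0.002, -0.659, -0.752, 1.301], [0.0, 0.0, 0.0, 1.0]]
top 375.196739642965 317.787599713973 202.4811962481116 [[-0.008, -0.991, 0.13, 0.356], [-1.0, 0.006, -0.014, 0.029], [0.013, -0.13, -0.991, 1.35], [0.0, 0.0, 0.0, 1.0]]
wrist 358.32622815332206 315.96015277366524 197.16754144775132 [[0.414, 0.883, 0.223, 0.198], [0.91, -0.401, -0.102, 0.596], [-0.001, 0.246, -0.969, 0.383], [0.0, 0.0, 0.0, 1.0]]
[[-0.001, -0.969, -0.245, 0.066], [1.0, -0.001, 0.0, -0.0], [-0.001, -0.245, 0.969, -0.157], [0.0, 0.0, 0.0, 1.0]]
[0.25807775 0.56879946 0.22612434] [-6.63896739e-01 -3.07055818e+00  1.89680462e-03] 0.9997852386648259 0.15 [-1.06838434 -0.10858733  0.55803079]
```

View pics/top0.png

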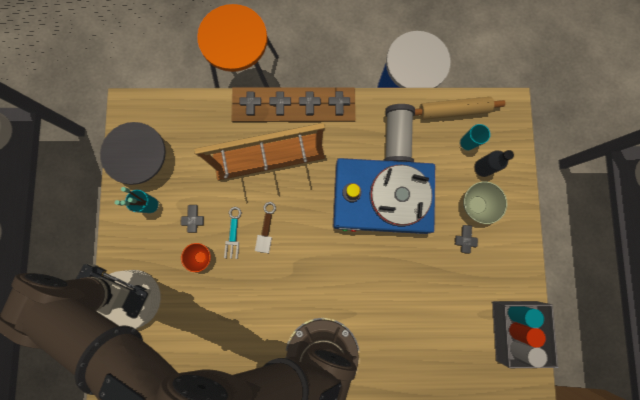

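View pics/scene0.png

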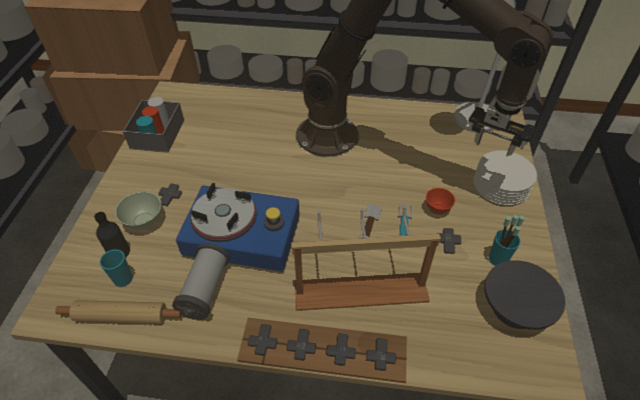

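The top view shows the mill with its hatch at about (402,194) and plunger at (353,190), the fork at (234,233) and the scraper at (267,228). The rack is around (263,155), with no paddle in sight. The scene view agrees. Next I measure.

Run:
```python
from h import *
c=cam('top');im=c['image'];hsv=cv2.cvtColor(im,cv2.COLOR_BGR2HSV)
def blobs(m,z,name,n=2,a0=30):
    k,l,st,ce=cv2.connectedComponentsWithStats(m.astype(np.uint8))
    for i in sorted(range(1,k),key=lambda i:-st[i,4])[:n]:
        if st[i,4]>a0: print(name,st[i,4],ce[i].round(1),ray(c,*ce[i],z).round(4))
H,S,V=[hsv[...,i].astype(int) for i in range(3)]
blobs((H>20)&(H<35)&(S>180)&(V>120),.154,'plunger')
blobs((H>105)&(H<125)&(S>150),.1,'mill')
blobs((H>85)&(H<100)&(S>130),.012,'teal',5)
blobs((S<40)&(V>130),.126,'disc',5,100)
blobs((H>5)&(H<15)&(S>200),.01,'orange',6)
t=im[100:270,190:445]
cv2.imwrite('pics/topz.png',cv2.resize(t,(765,510),interpolation=cv2.INTER_CUBIC))
c=cam('scene');cv2.imwrite('pics/scz.png',cv2.resize(c['image'][180:320,280:480],(800,560),interpolation=cv2.INTER_CUBIC))
```

```text
plunger 138 [352.9 190. ] [ 0.5531 -0.102   0.154 ]
mill 3273 [372.1 196.5] [ 0.5397 -0.1723  0.1   ]
mill 163 [385.9  80.4] [ 0.9522 -0.232   0.1   ]
teal 556 [526.5 316. ] [ 0.1284 -0.7148  0.012 ]
teal 481 [475.2 136.7] [ 0.7741 -0.5753  0.012 ]
teal 351 [144.1 202.7] [0.5346 0.6311 0.012 ]
teal 129 [233.  229.6] [0.4365 0.3119 0.012 ]
teal 32 [131.8 197. ] [0.5554 0.6759 0.012 ]
disc 2886 [418.3  59.5] [ 1.0162 -0.342   0.126 ]
disc 2111 [401.2 194.4] [ 0.5422 -0.2651  0.126 ]
disc 638 [400.9 133.3] [ 0.7512 -0.2716  0.126 ]
disc 274 [537.1 357.1] [ 0.0222 -0.6747  0.126 ]
disc 194 [262.9 243.7] [0.3834 0.1902 0.126 ]
orange 3605 [232.  37.] [1.1704 0.332  0.01  ]
orange 648 [195.5 257.1] [0.3405 0.4417 0.01  ]
orange 543 [527.8 334.7] [ 0.0651 -0.7151  0.01  ]
```

View pics/topz.png

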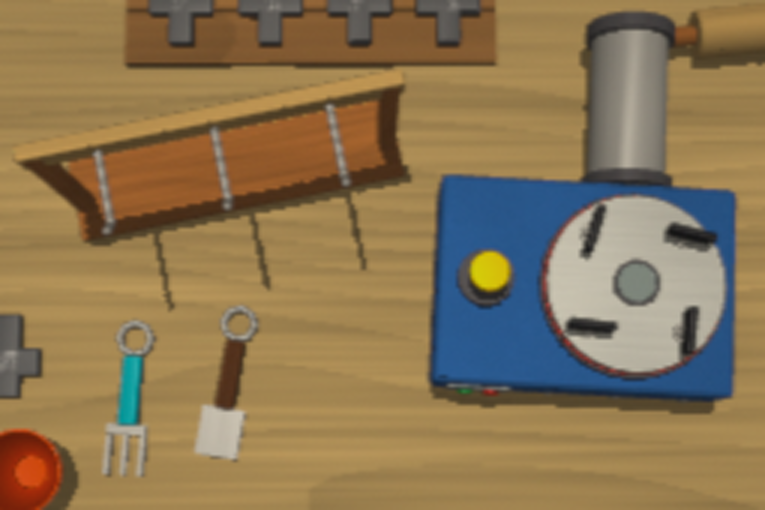

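View pics/scz.png

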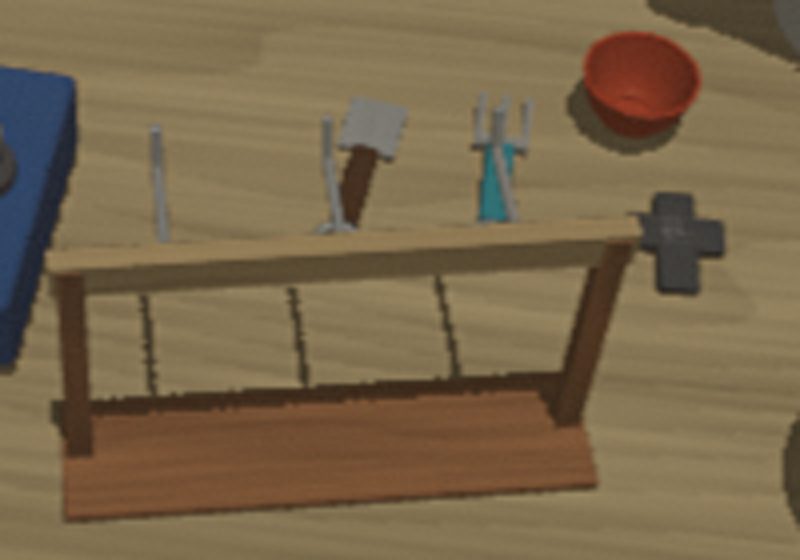

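The crop gives hook tips at topz (108,230), (227,206) and (346,183). The wings a, b, c, d are at about (591,327), (594,230), (690,235) and (690,330). The fork eye is at (135,338) and the scraper eye at (238,323). I'll do the tools first.

```bash
cat >> h.py <<'E'
def go(p,xdir=None):
    """print tool-axes shift to p and the turn that makes tool x point along xdir (mod pi)"""
    s=arm.observe();M=R.from_rotvec(s['ee_rot']).as_matrix()
    d=M.T@(np.array(p)-s['position']);print('d',d.round(4),'q',np.round(s['joints'],2),'pos',np.round(s['position'],4),'tilt',M[:2,2].round(4))
    if xdir is not None:
        v=M.T@np.array([xdir[0],xdir[1],0]);a=np.arctan2(v[1],v[0]);print('turn',round(a,3),'or',round(a-np.sign(a)*np.pi,3))
E
python3 - <<'E'
from h import *
c=cam('top')
f=lambda u,v,z:ray(c,190+(u+.5)/3-.5,100+(v+.5)/3-.5,z)
t=[f(108,232,.265),f(227,208,.265),f(346,185,.265)]
for p in t: print('tip',p.round(4))
y=t[0]-t[2];print('y ang',np.degrees(np.arctan2(y[1],y[0])),np.linalg.norm(y))
for n,e,b in(('fork',(135,338),(125,430)),('scr',(239,323),(222,430))):
    e=f(*e,.008);b=f(*b,.006);print(n,e.round(4),np.degrees(np.arctan2(*(e-b)[1::-1])))
go([.36,.25,.36],[-1,0])
E
```

```text
tip [0.5756 0.2832 0.265 ]
tip [0.5991 0.1672 0.265 ]
tip [0.6217 0.0503 0.265 ]
y ang 101.17777412470895 0.2373992764042789
fork [0.4985 0.3081 0.008 ] -5.183854118731301
scr [0.5158 0.1842 0.008 ] -8.564540762103116
d [-0.2246 -0.2485 -0.1334] q [-1.25  0.43  0.02  1.57 -0.01  1.13 -0.08] pos [0.2581 0.5691 0.2265] tilt [-0.0002 -0.0005]
turn -0.426 or 2.716
```

```bash
python3 nudge.py '[[0,0,-0.045,0,1],[0,0,-0.045,0,1],[-0.032,-0.035,-0.022,-0.06,1],[-0.032,-0.035,-0.022,-0.06,1],[-0.032,-0.035,0,-0.06,1],[-0.032,-0.035,0,-0.06,1],[-0.032,-0.035,0,-0.06,1],[-0.032,-0.035,0,-0.06,1],[-0.032,-0.035,0,-0.06,1],[0,0,0,0,1]]' 20
python3 - <<'E'
from h import *
c=cam('wrist');cv2.imwrite('pics/w1.png',c['image']);np.savez('w1.npz',T=c['cam_to_world'])
go([.36,.25,.36],[-1,0])
for p in([.4985,.3081,.008],[.5158,.1842,.008],[.5756,.2832,.265],[.5991,.1672,.265]):print(proj(c,p))
E
```

```text
clock: 1.3
position: [0.4175, 0.2766, 0.3593]
ee_rot: [0.022, 3.139, -0.003]
force: [0.4, -0.4, -0.4]
width: 1.001
gripper_force: 0.0
d [ 0.0549 -0.0306 -0.001 ] q [-0.82  0.14  0.14  1.66 -0.02  1.35  0.88] pos [0.4153 0.2799 0.3591] tilt [ 0.0009 -0.0003]
turn -0.012 or 3.129
(np.float64(338.3255705322113), np.float64(208.18720381218952))
(np.float64(255.0884105126529), np.float64(220.50161226683713))
(np.float64(326.7088259122085), np.float64(383.0107285172497))
(np.float64(190.7592542741873), np.float64(407.7504560371516))
```

View pics/w1.png

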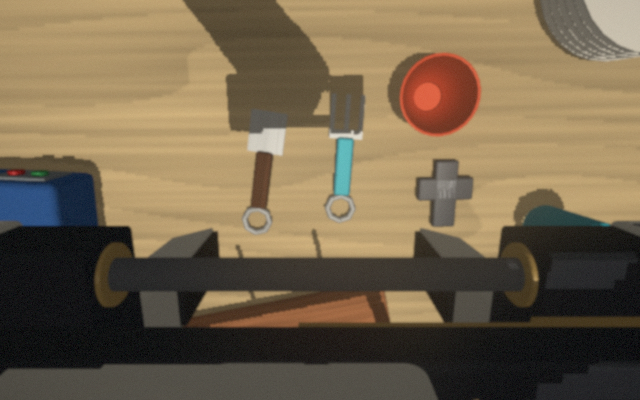

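The wrist view shows the fork eye at (340,208) and the scraper eye at (257,219), about 2 px from the top-view predictions. Now I refine the handle axes.

Run:
```python
from h import *
c=cam('wrist');im=c['image'];hsv=cv2.cvtColor(im,cv2.COLOR_BGR2HSV);H,S,V=[hsv[...,i].astype(int) for i in range(3)]
def mask(m,box):
    z=np.zeros(m.shape,bool);x0,y0,x1,y1=box;z[y0:y1,x0:x1]=m[y0:y1,x0:x1];v,u=np.nonzero(z);return u,v
for n,m,box in(('fork',(H>80)&(H<100)&(S>100),(325,130,362,200)),('scr',(V<95)&(S>60),(244,152,278,212))):
    u,v=mask(m,box)
    P=np.array([ray(c,a,b,.016)[:2] for a,b in zip(u,v)]);m0=P.mean(0);vt=np.linalg.svd(P-m0)[2][0];vt*=np.sign(vt[0])
    print(n,len(u),m0.round(4),'yaw',np.degrees(np.arctan2(vt[1],vt[0])),np.ptp((P-m0)@vt))
    if n=='fork': go([*(m0),.06],-vt)
for e in((340,208),(257,219)):print(ray(c,*e,.012).round(4))
```

```text
fork 783 [0.4345 0.3142] yaw -4.029989457220546 0.07879772614691151
d [-0.0204  0.0322  0.2989] q [-0.82  0.14  0.14  1.66 -0.02  1.35  0.88] pos [0.4138 0.2822 0.3589] tilt [0.     0.0003]
turn 0.061 or -3.08
scr 378 [0.4479 0.1973] yaw -10.167801479830784 0.07860916677103083
[0.4943 0.3143 0.012 ]
[0.5095 0.192  0.012 ]
```

```bash
python3 nudge.py '[[0.01,0.006,0.04,0.012,1],[0.01,0.006,0.04,0.012,1],[0.01,0.006,0.04,0.012,1],[0.01,0.006,0.04,0.012,1],[0,0.008,0.04,0.013,1],[0,0,0,0,1],[0,0,0,0,1],[0,0,0,0,1]]'
cat > fork.py <<'E'
from h import *
import sys
c=cam('wrist');im=c['image'];hsv=cv2.cvtColor(im,cv2.COLOR_BGR2HSV);H,S,V=[hsv[...,i].astype(int) for i in range(3)]
cv2.imwrite('pics/'+sys.argv[1],im)
m=((H>80)&(H<100)&(S>100)).astype(np.uint8)
k,l,st,ce=cv2.connectedComponentsWithStats(m)
for i in sorted(range(1,k),key=lambda i:-st[i,4])[:2]:
    v,u=np.nonzero(l==i);P=np.array([ray(c,a,b,.016)[:2] for a,b in zip(u,v)]);m0=P.mean(0);vt=np.linalg.svd(P-m0,full_matrices=False)[2][0];vt*=np.sign(vt[0])
    print(len(u),ce[i],m0.round(4),'yaw',np.degrees(np.arctan2(vt[1],vt[0])),np.ptp((P-m0)@vt));go([*m0,.004],-vt)
E
python3 fork.py w2.png
```

```text
clock: 2.2
position: [0.3751, 0.317, 0.1608]
ee_rot: [0.104, 3.138, 0.003]
force: [0.2, -0.1, 1.0]
width: 1.0
gripper_force: 0.0
1187 [317.25863521 231.92754844] [0.418  0.3158] yaw -4.6363313622894475 0.04737583532093477
d [-0.0423  0.0014  0.157 ] q [-0.88  0.29  0.09  1.99 -0.03  0.87  0.73] pos [0.3753 0.3169 0.1609] tilt [0.0023 0.0024]
turn 0.014 or -3.128
2 [ 83.5 248.5] [0.4193 0.1048] yaw -51.39379062833356 0.0014268699854036834
d [-0.0577 -0.209   0.1565] q [-0.88  0.29  0.09  1.99 -0.03  0.87  0.73] pos [0.3753 0.3169 0.1609] tilt [0.0023 0.0024]
turn 0.83 or -2.311
```

View pics/w2.png

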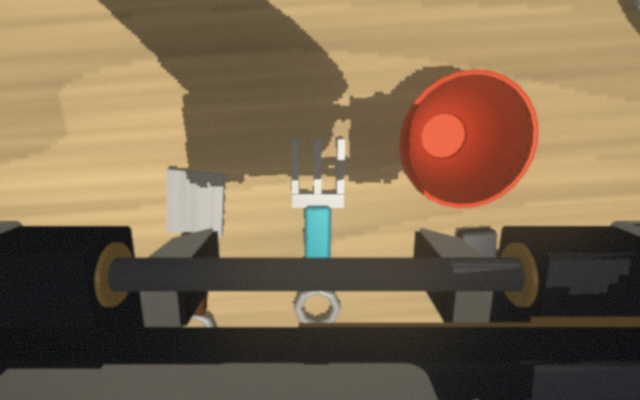

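The fork is straight ahead: its handle starts at (317,207) and the eye is at (317,307). The bowl at (470,140) is clear of the fingers.

Run:
```python
from h import *
c=cam('wrist')
a=ray(c,317.5,207,.016);e=ray(c,317,307,.010);print(a,e,e-a)
d=(e-a)[:2];d/=np.hypot(*d);o=e[:2]-.062*d;print('org',o,a[:2]+.042*d,'yaw',np.degrees(np.arctan2(d[1],d[0])))
go([*o,.004],-d)
```

```text
[0.39511501 0.31744579 0.016     ] [0.49657075 0.31024716 0.01      ] [ 0.10145574 -0.00719862 -0.006     ]
org [0.43472623 0.31463524] [0.43700969 0.31447322] yaw -4.05852601577367
d [-0.0591  0.0015  0.1569] q [-0.88  0.29  0.09  1.99 -0.03  0.87  0.73] pos [0.3753 0.3167 0.1608] tilt [0.0023 0.0025]
turn 0.004 or -3.138
```

```bash
python3 nudge.py '[[-0.02,0,0.03,0,0.6],[-0.02,0.001,0.035,0,0.6],[-0.02,0,0.03,0,0.6],[0,0,0.03,0,0.6],[0,0,0.022,0,0.6],[0,0,0.008,0,0.6],[0,0,0,0,0.6],[0,0,0,0,0],[0,0,0,0,0],[0,0,0,0,0]]' 20
python3 nudge.py '[[0,0,0,0,0],[0,0,0,0,0],[0,0,0,0,0]]' 20
python3 - <<'E'
from h import *
go([.4355,.3146,.004],[-np.cos(.0708),np.sin(.0708)])
E
```

```text
clock: 3.3
position: [0.4348, 0.3135, 0.005]
ee_rot: [0.105, 3.138, 0.002]
force: [-0.0, -0.3, 0.1]
width: 0.39
gripper_force: 0.0
clock: 3.6
position: [0.4345, 0.3133, 0.0044]
ee_rot: [0.105, 3.139, 0.001]
force: [-1.4, 0.0, 6.7]
width: 0.258
gripper_force: 20.0
d [-0.0009  0.0013  0.0004] q [-0.78  0.58  0.07  2.01 -0.08  0.55  0.85] pos [0.4345 0.3133 0.0044] tilt [0.0007 0.0008]
turn 0.004 or -3.138
```

```bash
python3 nudge.py '[[0,0,-0.03,0,0],[0,0,-0.05,0,0],[0,0,-0.05,0,0],[0,0,-0.05,0,0],[0,0,-0.05,0,0],[0,0,-0.05,0,0],[0,0,-0.03,0,0],[0,0,0,0,0],[0,0,0,0,0]]' 20
python3 - <<'E'
from h import *
c=cam('scene');t=cam('top');cv2.imwrite('pics/scz2.png',cv2.resize(c['image'][180:280,280:480],(800,400),interpolation=cv2.INTER_CUBIC))
for u,v in((500,110),(328,118),(155,128)):print('scene tip',ray(c,280+(u+.5)/4-.5,180+(v+.5)/4-.5,.265).round(4))
print(arm.observe()['width'])
d=np.array([.981,.194]);go([.5187,.2719,.31],-d)
for tt in([.5756,.2832,.265],[.5991,.1672,.265],[.6217,.0503,.265]):print((np.array(proj(c,tt))-[280,180])*4)
E
```

```text
clock: 4.5
position: [0.4341, 0.3128, 0.3137]
ee_rot: [0.105, 3.14, 0.001]
force: [0.5, 0.5, -1.7]
width: 0.257
gripper_force: 20.0
scene tip [0.5833 0.2906 0.265 ]
scene tip [0.6062 0.1724 0.265 ]
scene tip [0.6308 0.0544 0.265 ]
0.257833108176872
d [-0.0877 -0.0347  0.0021] q [-0.83  0.22  0.13  1.67 -0.03  1.26  0.81] pos [0.4335 0.3124 0.3122] tilt [-0.0021 -0.0019]
turn -0.262 or 2.88
[488.00405924  99.17341739]
[319.86574772 108.10973728]
[149.35307137 116.00903032]
```

View pics/scz2.png

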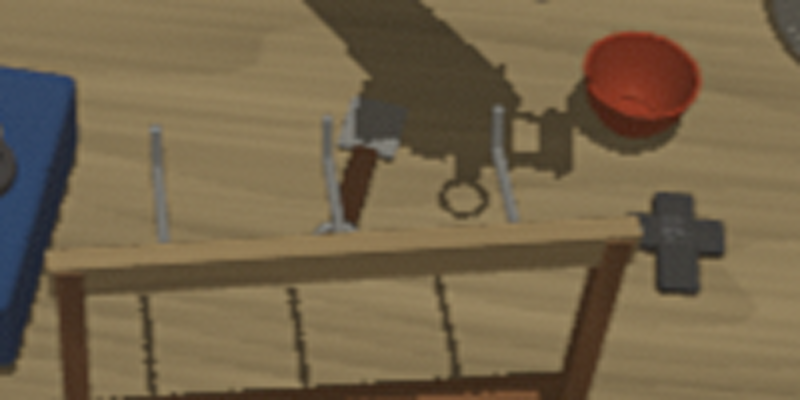

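In the scene view the tips are at crop (499,107), (327,118) and (156,128). That is about 8 mm off the top-view estimate, so I'll take the mean and compare eye against tip directly at hover.

```bash
python3 nudge.py '[[-0.015,-0.005,0,-0.045,0],[-0.015,-0.005,0,-0.045,0],[-0.015,-0.005,0,-0.045,0],[-0.015,-0.005,0,-0.045,0],[-0.015,0,0,-0.045,0],[-0.01,0,0,-0.04,0],[0,0,0,0,0],[0,0,0,0,0]]' 20
python3 - <<'E'
from h import *
d=np.array([.981,.194]);go([.5226,.2757,.285],-d)
E
```

```text
clock: 5.4
position: [0.5182, 0.296, 0.3123]
ee_rot: [0.308, -3.124, 0.002]
force: [-0.6, 0.3, -1.5]
width: 0.26
gripper_force: 20.0
d [-0.0004 -0.0207  0.0273] q [-0.7   0.33  0.13  1.52 -0.04  1.3   1.2 ] pos [0.5182 0.296  0.3123] tilt [-0.0024 -0.0015]
turn 0.002 or -3.14
```

```bash
python3 nudge.py '[[0,-0.01,0.012,0,0],[0,-0.011,0.015,0,0],[0,0,0,0,0],[0,0,0,0,0],[0,0,0,0,0]]' 20
python3 - <<'E'
from h import *
d=np.array([.981,.194]);go([.5226,.2757,.285],-d)
s=cam('scene');t=cam('top');M=R.from_rotvec(arm.observe()['ee_rot']).as_matrix();e=arm.observe()['position']-.063*M[:,0]+[0,0,.004]
print(e,proj(s,e),proj(t,e))
out=[]
for c in(s,t):
    u,v=map(int,proj(c,e));out.append(cv2.resize(c['image'][v-25:v+25,u-25:u+25],(400,400),interpolation=cv2.INTER_CUBIC));print(u,v)
cv2.imwrite('pics/hv1.png',np.hstack(out))
E
```

```text
clock: 5.9
position: [0.5229, 0.2763, 0.2874]
ee_rot: [-0.311, 3.125, 0.001]
force: [0.8, 0.1, -2.2]
width: 0.259
gripper_force: 20.0
d [ 0.0004 -0.0005  0.0024] q [-0.67  0.34  0.13  1.58 -0.05  1.23  1.24] pos [0.5229 0.2763 0.2874] tilt [0.0005 0.0009]
turn 0.003 or -3.138
[0.58482453 0.28889125 0.29148977] (np.float64(405.20644733167956), np.float64(201.17585888068828)) (np.float64(221.61969528329666), np.float64(172.03707614535764))
405 201
221 172
```

View pics/hv1.png

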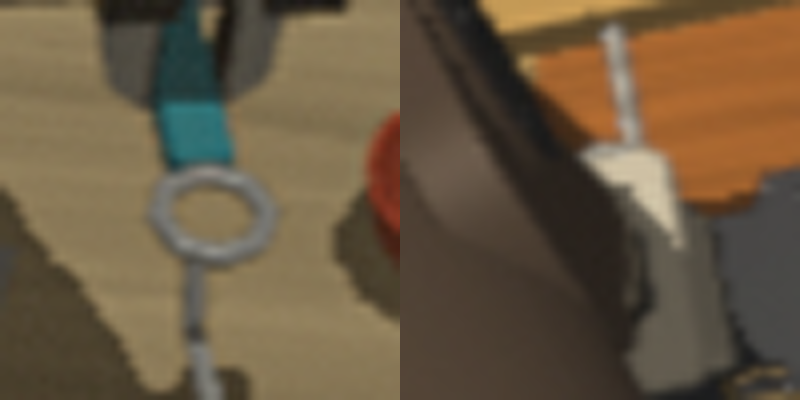

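The scene view shows the eye at crop (212,215), predicted at (202,202). With that camera bias removed, the tip is about (0.576,0.285). I shift slightly, start lowering and check again.

```bash
python3 nudge.py '[[0.005,-0.002,0,0,0],[0,0,0.014,0,0],[0,0,0.01,0,0],[0,0,0,0,0],[0,0,0,0,0]]' 20
python3 - <<'E'
from h import *
s=cam('scene');M=R.from_rotvec(arm.observe()['ee_rot']).as_matrix();e=arm.observe()['position']-.063*M[:,0]+[0,0,.004]
print(e,proj(s,e))
cv2.imwrite('pics/hv2.png',cv2.resize(s['image'][180:230,380:430],(400,400),interpolation=cv2.INTER_CUBIC))
E
```

```text
clock: 6.5
position: [0.5185, 0.2728, 0.2628]
ee_rot: [0.311, -3.126, 0.0]
force: [1.1, -0.5, -0.1]
width: 0.259
gripper_force: 20.0
[0.58045618 0.28524657 0.2672126 ] (np.float64(402.79870684888186), np.float64(205.6468730619682))
```

View pics/hv2.png

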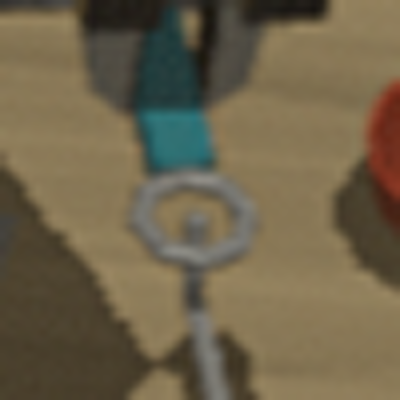

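The tip at (195,215) is centred in the ring at (194,218). I lower it while moving slightly inward, then release.

```bash
python3 nudge.py '[[-0.002,0,0.008,0,0],[-0.003,0,0.009,0,0],[0,0,0,0,0],[0,0,0,0,0],[0,0,0,0,0.6],[0,0,0,0,0.6],[0,0,0,0,0.6],[0,0,0,0,0.6],[0,0,0,0,0.6]]' 20
python3 nudge.py '[[0,0,-0.01,0,0.6],[0,0,-0.04,0,0.6],[0,0,-0.05,0,0.6],[0.03,0,-0.03,0,0.6],[0.03,0,0,0,0.6],[0,0,0,0,0.6]]' 20
python3 - <<'E'
from h import *
s=cam('scene');t=cam('top')
cv2.imwrite('pics/hv3.png',np.hstack([cv2.resize(s['image'][170:270,330:430],(400,400),interpolation=cv2.INTER_CUBIC),cv2.resize(t['image'][140:240,200:300],(400,400),interpolation=cv2.INTER_CUBIC)]))
E
```

```text
clock: 7.45
position: [0.5235, 0.2738, 0.246]
ee_rot: [-0.311, 3.126, 0.0]
force: [0.3, -0.8, 0.3]
width: 0.592
gripper_force: 0.0
clock: 8.05
position: [0.4624, 0.2621, 0.3784]
ee_rot: [-0.313, 3.124, 0.004]
force: [-0.6, -0.8, -0.1]
width: 0.6
gripper_force: 0.0
```

View pics/hv3.png

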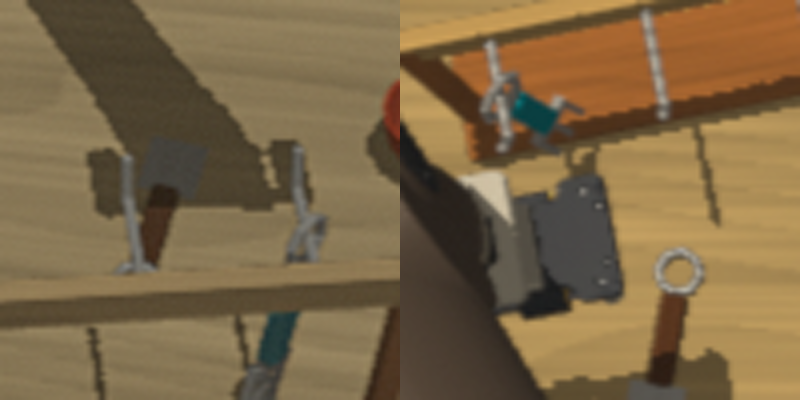

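The fork hangs on the left hook. Now the scraper.

Run:
```python
from h import *
a=np.radians(-9);go([.375,.203,.17],[-np.cos(a),-np.sin(a)])
```

```text
d [ 0.0997 -0.0402  0.2066] q [-0.71  0.19  0.12  1.55 -0.02  1.4   1.18] pos [0.4645 0.2619 0.3768] tilt [0.0012 0.0009]
turn 0.356 or -2.786
```

```bash
python3 nudge.py '[[0.02,-0.008,0.04,0,0.6],[0.02,-0.008,0.04,0,0.6],[0.02,-0.008,0.04,0,0.6],[0.02,-0.008,0.04,0,0.6],[0.02,-0.008,0.045,0,0.6],[0,0,0,0.12,0.6],[0,0,0,0.12,0.6],[0,0,0,0.116,0.6],[0,0,0,0,0.6],[0,0,0,0,0.6]]'
python3 - <<'E'
from h import *
a=np.radians(-9);go([.375,.203,.17],[-np.cos(a),-np.sin(a)])
c=cam('wrist');cv2.imwrite('pics/w3.png',c['image'])
E
```

```text
clock: 9.15
position: [0.375, 0.203, 0.1706]
ee_rot: [-0.243, -3.132, 0.001]
force: [-0.4, 1.4, -0.4]
width: 0.6
gripper_force: 0.0
d [-0.     -0.      0.0006] q [-0.75  0.18  0.14  2.11 -0.03  0.86  0.83] pos [0.375  0.203  0.1706] tilt [-0.0002 -0.0005]
turn 0.002 or -3.139
```

View pics/w3.png

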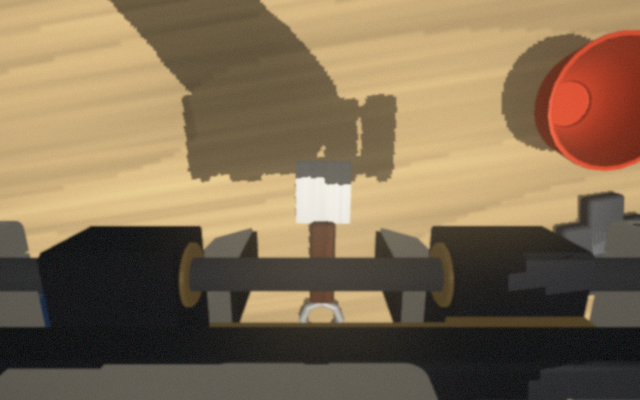

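The scraper handle runs from (322,222) to (321,302), and the blade centre is (323.5,192).

Run:
```python
from h import *
c=cam('wrist')
a=ray(c,322,222,.016);b=ray(c,321,302,.016);d=(b-a)[:2];print(np.linalg.norm(d));d/=np.hypot(*d);o=a[:2]+.042*d;print(o,(a+b)/2,np.degrees(np.arctan2(d[1],d[0])))
go([*o,.004],-d)
```

```text
0.08142272333869555
[0.45311688 0.19614343] [0.4518454  0.19635299 0.016     ] -9.359250450360081
d [-0.0785  0.0054  0.1667] q [-0.75  0.17  0.14  2.11 -0.03  0.86  0.83] pos [0.3747 0.203  0.1707] tilt [-0.0001 -0.0002]
turn 0.008 or -3.134
```

```bash
python3 nudge.py '[[-0.02,0.002,0.035,0,0.6],[-0.02,0.002,0.035,0,0.6],[-0.02,0.001,0.03,0,0.6],[-0.018,0,0.03,0,0.6],[0,0,0.028,0,0.6],[0,0,0.008,0,0.6],[0,0,0,0,0.6],[0,0,0,0,0],[0,0,0,0,0],[0,0,0,0,0]]' 20
python3 nudge.py '[[0,0,0,0,0],[0,0,0,0,0],[0,0,0,0,0],[0,0,-0.03,0,0],[0,0,-0.05,0,0],[0,0,-0.05,0,0],[0,0,-0.05,0,0],[0,0,-0.05,0,0],[0,0,-0.05,0,0],[0,0,-0.03,0,0]]' 20
python3 - <<'E'
from h import *
d=np.array([.981,.194]);tip=np.array([.5805,.2855])+[.0461,-.2329]
p=tip-.058*d;print(p,arm.observe()['width']);go([*p,.285],-d)
E
```

```text
clock: 10.25
position: [0.4528, 0.1963, 0.006]
ee_rot: [0.247, 3.13, 0.002]
force: [0.2, 0.1, -0.4]
width: 0.386
gripper_force: 0.0
clock: 11.25
position: [0.4528, 0.1958, 0.3189]
ee_rot: [0.248, 3.128, 0.004]
force: [-0.2, 0.9, -0.6]
width: 0.256
gripper_force: 20.0
[0.569702 0.041348] 0.25591452350467897
d [-0.1396 -0.1343  0.034 ] q [-0.69  0.14  0.2   1.75 -0.03  1.24  0.93] pos [0.4528 0.1958 0.3189] tilt [0.0038 0.0025]
turn -0.353 or 2.788
```

```bash
python3 nudge.py '[[-0.018,-0.022,0,0,0],[-0.022,-0.022,0,0,0],[-0.025,-0.022,0,0,0],[-0.025,-0.022,0,0,0],[-0.025,-0.022,0,0,0],[-0.025,-0.024,0.005,0,0],[0,0,0,-0.12,0],[0,0,0,-0.12,0],[0,0,0,-0.113,0],[0,0,0,0,0]]' 20
python3 - <<'E'
from h import *
d=np.array([.981,.194]);p=[.5697,.0413]
go([*p,.275],-d)
E
```

```text
clock: 12.25
position: [0.5692, 0.0411, 0.3096]
ee_rot: [0.308, -3.126, -0.0]
force: [-0.8, 0.2, -0.9]
width: 0.257
gripper_force: 20.0
d [-0.0006  0.      0.0346] q [-0.36  0.29  0.26  1.6  -0.08  1.27  1.68] pos [0.5692 0.0411 0.3096] tilt [-0.0007  0.    ]
turn 0.001 or -3.14
```

```bash
python3 nudge.py '[[0,0,0.02,0,0],[0,0,0.017,0,0],[0,0,0,0,0],[0,0,0,0,0],[0,0,0,0,0]]' 20
python3 - <<'E'
from h import *
s=cam('scene')
cv2.imwrite('pics/hv4.png',np.hstack([cv2.resize(s['image'][180:230,295:345],(400,400),interpolation=cv2.INTER_CUBIC),cv2.resize(s['image'][180:300,330:450],(400,400),interpolation=cv2.INTER_CUBIC)]))
E
```

```text
clock: 12.75
position: [0.57, 0.0414, 0.2739]
ee_rot: [-0.304, 3.125, 0.0]
force: [0.2, -0.3, -0.1]
width: 0.259
gripper_force: 20.0
```

View pics/hv4.png

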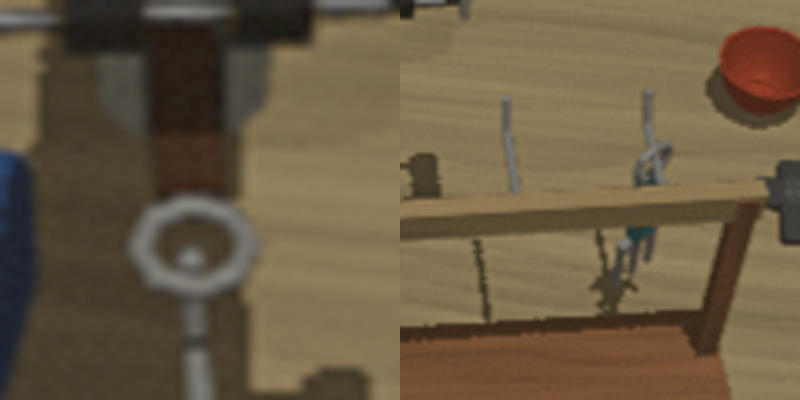

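The tip at (191,257) is inside the ring at (194,245), about 4 mm robot-side once lowered, which is what I want. The fork still hangs.

```bash
python3 nudge.py '[[0,0,0.01,0,0],[-0.001,0,0.01,0,0],[0,0,0.008,0,0],[0,0,0,0,0],[0,0,0,0,0],[0,0,0,0,0.6],[0,0,0,0,0.6],[0,0,0,0,0.6],[0,0,0,0,0.6],[0,0,0,0,0.6]]' 20
python3 nudge.py '[[0,0,-0.01,0,0.6],[0,0,-0.04,0,0.6],[0,0,-0.05,0,0.6],[0,0,-0.05,0,0.6],[0.02,-0.03,-0.03,0,0.6],[0.03,-0.03,0,0,0.6],[0.03,-0.04,0,0,0.6],[0,-0.04,0,0,0.6],[0,0,0,0,0.6]]' 20
python3 - <<'E'
from h import *
d=np.array([np.cos(-.068),np.sin(-.068)])
go([.54,-.265,.40],-d)
for p in([.542,-.265,.126],[.553,-.102,.154]):print(proj(cam('wrist'),p))
s=cam('scene')
cv2.imwrite('pics/hv5.png',cv2.resize(s['image'][180:320,290:430],(500,500),interpolation=cv2.INTER_CUBIC))
E
```

```text
clock: 13.8
position: [0.5705, 0.0416, 0.245]
ee_rot: [-0.306, 3.126, 0.0]
force: [-1.2, -0.9, 0.4]
width: 0.592
gripper_force: 0.0
clock: 14.7
position: [0.5181, -0.1177, 0.4262]
ee_rot: [-0.292, 3.126, -0.004]
force: [0.4, 1.5, 0.6]
width: 0.599
gripper_force: 0.0
d [ 0.0058 -0.1488  0.0266] q [-0.18  0.17  0.37  1.47 -0.06  1.51  1.95] pos [ 0.5181 -0.1177  0.4262] tilt [ 0.002  -0.0025]
turn 0.254 or -2.887
(np.float64(199.75816626842754), np.float64(156.11553218394232))
(np.float64(320.40400228602914), np.float64(191.58644251319237))
```

View pics/hv5.png

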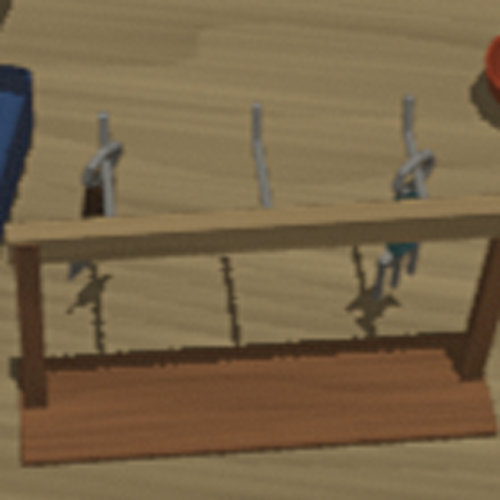

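Both tools hang. Next I position over the mill and measure the wings numerically.

```bash
python3 nudge.py '[[0,-0.035,0,0.06,0.5],[0,-0.035,0,0.06,0.5],[0,-0.035,0,0.06,0.5],[0,0,0,0.07,0.5],[0,0,0,0,0.5],[0,0,0,0,0.5],[0,0,0,0,0.5]]'
cat > mill.py <<'E'
from h import *
def meas(show=None):
    c=cam('wrist');im=c['image'];hsv=cv2.cvtColor(im,cv2.COLOR_BGR2HSV);H,S,V=[hsv[...,i].astype(int) for i in range(3)]
    if show: cv2.imwrite('pics/'+show,im)
    k,l,st,ce=cv2.connectedComponentsWithStats(((H>20)&(H<35)&(S>180)&(V>120)).astype(np.uint8))
    i=1+np.argmax(st[1:,4]);pl=ray(c,*ce[i],.154);print('plunger',st[i,4],ce[i].round(1),pl.round(4))
    m=((S<60)&(V>110)).astype(np.uint8);m[225:]=0
    cs=max(cv2.findContours(m,cv2.RETR_EXTERNAL,cv2.CHAIN_APPROX_NONE)[0],key=cv2.contourArea)
    P=np.array([ray(c,u,v,.126)[:2] for u,v in cv2.convexHull(cs)[:,0]]).astype(np.float32)
    (cx,cy),r=cv2.minEnclosingCircle(P);print('disc',(round(cx,4),round(cy,4)),'r',round(r,4))
    hull=np.zeros(V.shape,np.uint8);cv2.fillConvexPoly(hull,cv2.convexHull(cs),1)
    k,l,st,ce=cv2.connectedComponentsWithStats(((V<75)&(hull>0)).astype(np.uint8))
    W=[]
    for i in range(1,k):
        if st[i,4]<60: continue
        v,u=np.nonzero(l==i);Q=np.array([ray(c,a,b,.160)[:2] for a,b in zip(u,v)]);q=Q.mean(0)
        ev=np.linalg.svd(Q-q,full_matrices=False)[2][0];print('wing',st[i,4],q.round(4),'axis deg',round(np.degrees(np.arctan2(ev[1],ev[0]))%180,1),'rel',(q-[cx,cy]).round(4));W.append((q,ev))
    return c,pl,(cx,cy),W
if __name__=='__main__':
    import sys; meas(sys.argv[1] if len(sys.argv)>1 else None)
E
python3 mill.py m1.png
```

```text
clock: 15.55
position: [0.5338, -0.2135, 0.4249]
ee_rot: [0.079, 3.14, 0.001]
force: [-0.4, 0.2, -0.1]
width: 0.5
gripper_force: 0.0Traceback (most recent call last):
  File "mill.py", line 20, in <module>
    import sys; meas(sys.argv[1] if len(sys.argv)>1 else None)
                ~~~~^^^^^^^^^^^^^^^^^^^^^^^^^^^^^^^^^^^^^^^^^^
  File "mill.py", line 6, in meas
    i=1+np.argmax(st[1:,4]);pl=ray(c,*ce[i],.154);print('plunger',st[i,4],ce[i].round(1),pl.round(4))
        ~~~~~~~~~^^^^^^^^^^
    return _wrapfunc(a, 'argmax', axis=axis, out=out, **kwds)
    return bound(*args, **kwds)
ValueError: attempt to get argmax of an empty sequence
```

View pics/m1.png

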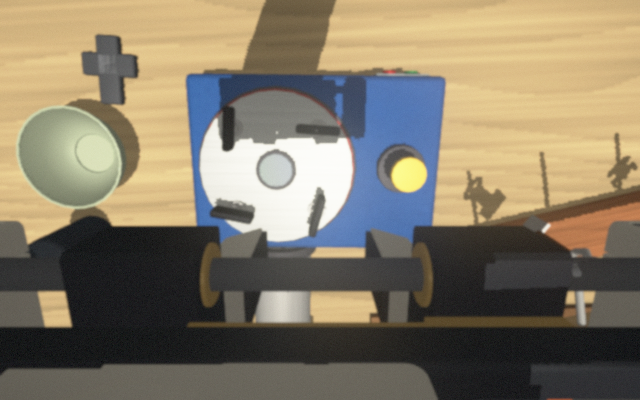

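The wrist view shows the hatch centre at (276,166), wing a at (317,130), b (317,212), c (232,213), d (228,128) and the plunger at (408,174). I shift forward so that all of it clears the gripper, and fix the thresholds.

```bash
python3 nudge.py '[[-0.03,0,0,0,0.5],[0,0,0,0,0.5],[0,0,0,0,0.5],[0,0,0,0,0.5]]'
sed -i 's/(H>20)&(H<35)&(S>180)&(V>120)/(H>20)\&(H<35)\&(S>150)\&(V>170)/; s/(S<60)&(V>110)/(S<70)\&(V>75)/' mill.py
python3 - <<'E'
from mill import *
c=cam('wrist');im=c['image'];hsv=cv2.cvtColor(im,cv2.COLOR_BGR2HSV)
u,v=map(int,proj(c,[.553,-.102,.154]));print(u,v)
print(hsv[v,u-12:u+16:4].tolist())
u,v=map(int,proj(c,[.542,-.265,.126]));print(u,v);print(hsv[v-40,u-100:u+100:8].tolist());meas()
E
```

```text
clock: 16.0
position: [0.5627, -0.2168, 0.425]
ee_rot: [-0.086, -3.14, 0.0]
force: [-1.0, 0.2, 0.5]
width: 0.505
gripper_force: 0.0
411 149
[[30, 109, 252], [29, 108, 252], [29, 111, 252], [29, 114, 252], [29, 117, 253], [29, 121, 252], [28, 125, 252]]
276 145
[[20, 95, 222], [19, 96, 222], [108, 158, 174], [108, 153, 180], [14, 19, 173], [25, 16, 207], [18, 31, 41], [60, 6, 45], [30, 14, 111], [26, 14, 128], [30, 10, 126], [34, 14, 126], [24, 10, 127], [34, 14, 126], [30, 8, 125], [30, 12, 107], [60, 4, 60], [165, 9, 59], [45, 8, 62], [30, 4, 64], [113, 16, 65], [5, 43, 142], [111, 93, 104], [110, 98, 107], [108, 137, 184]]Traceback (most recent call last):
  File "<stdin>", line 5, in <module>
  File "mill.py", line 6, in meas
    i=1+np.argmax(st[1:,4]);pl=ray(c,*ce[i],.154);print('plunger',st[i,4],ce[i].round(1),pl.round(4))
        ~~~~~~~~~^^^^^^^^^^
    return _wrapfunc(a, 'argmax', axis=axis, out=out, **kwds)
    return bound(*args, **kwds)
ValueError: attempt to get argmax of an empty sequence
```

```bash
sed -i 's/(S>150)&(V>170)/(S>102)\&(V>235)/; s/(V<75)&(hull/(V<88)\&(hull/' mill.py
python3 mill.py m2.png
```

```text
plunger 916 [412.  150.2] [ 0.5539 -0.1014  0.154 ]
disc (0.5435, -0.2618) r 0.103
wing 92 [ 0.4548 -0.2312] axis deg 74.5 rel [-0.0886  0.0306]
wing 623 [ 0.4854 -0.3118] axis deg 163.9 rel [-0.0581 -0.05  ]
wing 356 [ 0.4943 -0.2103] axis deg 83.0 rel [-0.0491  0.0515]
wing 357 [ 0.5904 -0.3189] axis deg 76.9 rel [ 0.0469 -0.0572]
```

```bash
cat > wing.py <<'E'
from h import *
C=np.array([.5426,-.2652]);yaw=np.radians(-3.7)
POS={n:C+.075*np.array([np.cos(np.radians(d)+yaw),np.sin(np.radians(d)+yaw)]) for n,d in zip('abcd',(135,45,-45,-135))}
HOME={n:np.degrees(yaw)+d for n,d in zip('abcd',(135,45,-45,-135))}
def wings(th=(60,75,90)):
    c=cam('wrist');hsv=cv2.cvtColor(c['image'],cv2.COLOR_BGR2HSV);V=hsv[...,2].astype(int)
    vv,uu=np.mgrid[0:400,0:640]
    T=np.array(c['cam_to_world']);D=np.stack([(uu-c['cx'])/c['fx'],(vv-c['cy'])/c['fy'],np.ones(V.shape)],-1)@T[:3,:3].T
    G=T[:3,3]+D*((.160-T[2,3])/D[...,2])[...,None]
    for n in 'abcd':
        out=[]
        for t in th:
            m=((V<t)&(np.hypot(*(G[...,:2]-POS[n]).transpose(2,0,1))<.032)).astype(np.uint8)
            k,l,st,ce=cv2.connectedComponentsWithStats(m)
            if k<2: continue
            i=1+np.argmax(st[1:,4]);Q=G[l==i][:,:2];q=Q.mean(0);_,sv,vt=np.linalg.svd(Q-q,full_matrices=False)
            ang=np.degrees(np.arctan2(vt[0,1],vt[0,0]))
            th_=(137.5-((ang-HOME[n])%180))%180
            out.append((int(st[i,4]),(q-POS[n]).round(4).tolist(),round(ang%180,1),round(np.radians(th_),2),(sv/np.sqrt(len(Q))*1000).round(1).tolist()))
        print(n,POS[n].round(4),out)
if __name__=='__main__': wings()
E
python3 wing.py
```

```text
a [ 0.4931 -0.2089] [(59, [-0.0006, -0.0148], np.float64(84.2), np.float64(0.08), [6.3, 1.6]), (299, [0.0013, -0.0014], np.float64(83.1), np.float64(0.1), [13.6, 2.3]), (367, [0.0012, -0.0016], np.float64(83.1), np.float64(0.1), [13.9, 2.7])]
b [ 0.5989 -0.2157] []
c [ 0.5921 -0.3215] [(58, [-0.0069, -0.0097], np.float64(79.3), np.float64(0.17), [5.9, 1.3]), (258, [-0.0034, -0.0023], np.float64(81.9), np.float64(0.12), [13.5, 2.8]), (418, [-0.0015, 0.0011], np.float64(78.4), np.float64(0.18), [14.1, 3.7])]
d [ 0.4863 -0.3147] [(483, [0.0004, 0.0017], np.float64(173.1), np.float64(0.1), [14.1, 3.5]), (549, [0.0003, 0.0019], np.float64(172.9), np.float64(0.1), [14.6, 3.9]), (630, [-0.0005, 0.0017], np.float64(173.3), np.float64(0.1), [15.3, 4.3])]
```

Run:
```python
from wing import *
wings((90,105,120,140))
d=np.radians(83);go([*POS['a'],.20],[np.cos(d),np.sin(d)])
```

```text
a [ 0.4931 -0.2089] [(361, [0.0011, -0.0017], np.float64(83.2), np.float64(0.1), [13.9, 2.7]), (428, [0.0012, -0.0019], np.float64(83.1), np.float64(0.1), [14.1, 3.1]), (555, [0.0009, -0.0021], np.float64(83.2), np.float64(0.1), [13.9, 4.1]), (2289, [-0.0007, -0.002], np.float64(158.6), np.float64(1.92), [15.6, 15.2])]
b [ 0.5989 -0.2157] [(142, [-0.0004, -0.002], np.float64(164.5), np.float64(0.25), [16.0, 1.9]), (307, [-0.0015, -0.0007], np.float64(164.2), np.float64(0.26), [14.8, 2.6]), (386, [-0.0019, -0.0008], np.float64(164.6), np.float64(0.25), [15.5, 3.1])]
c [ 0.5921 -0.3215] [(414, [-0.0016, 0.001], np.float64(78.5), np.float64(0.18), [13.9, 3.7]), (476, [-0.0017, 0.0016], np.float64(78.0), np.float64(0.19), [14.2, 4.1]), (563, [-0.0025, 0.0018], np.float64(78.7), np.float64(0.18), [14.2, 5.0]), (690, [-0.0034, 0.0024], np.float64(79.5), np.float64(0.16), [14.6, 5.9])]
d [ 0.4863 -0.3147] [(630, [-0.0005, 0.0017], np.float64(173.3), np.float64(0.1), [15.2, 4.3]), (757, [-0.0006, 0.0021], np.float64(173.2), np.float64(0.1), [15.4, 5.2]), (970, [-0.0004, 0.003], np.float64(173.1), np.float64(0.1), [15.3, 6.8]), (1754, [0.0013, 0.0082], np.float64(170.0), np.float64(0.15), [15.8, 11.5])]
d [0.0702 0.0042 0.2251] q [-0.04  0.32  0.47  1.3  -0.14  1.55  1.93] pos [ 0.5629 -0.2169  0.4251] tilt [0.0005 0.0001]
turn 1.638 or -1.504
```

Estimated screw angles are a 0.10, b 0.25, c 0.18 and d 0.10. I start with a.

```bash
python3 nudge.py '[[0.035,0.002,0,0,0.5],[0.035,0.002,0,0,0.5],[0,0,0.02,0.148,0.5],[0,0,0.02,0.148,0.5],[0,0,0.025,0.148,0.5],[0,0,0.025,0.148,0.5],[0,0,0.025,0.148,0.5],[0,0,0.025,0.148,0.5],[0,0,0.02,0.148,0.5],[0,0,0.02,0.148,0.5]]' 25
python3 nudge.py '[[0,0,0.02,0.148,0.5],[0,0,0.02,0.148,0.5],[0,0,0,0.148,0.5],[0,0,0,0,0.5],[0,0,0,0,0.5]]' 25
python3 - <<'E'
from wing import *
d=np.radians(83);go([*POS['a'],.140],[np.cos(d),np.sin(d)])
E
```

```text
clock: 17.25
position: [0.4933, -0.2091, 0.2441]
ee_rot: [1.832, 2.552, 0.0]
force: [0.1, 1.0, 0.0]
width: 0.5
gripper_force: 0.0
clock: 17.75
position: [0.4938, -0.2091, 0.2052]
ee_rot: [2.337, 2.098, 0.0]
force: [-0.2, 0.3, -0.3]
width: 0.5
gripper_force: 0.0
d [ 0.0002 -0.0007  0.0652] q [-0.23  0.36  0.71  1.86 -0.27  1.02  0.48] pos [ 0.4938 -0.2091  0.2052] tilt [ 0.0006 -0.0003]
turn 0.015 or -3.127
```

```bash
python3 nudge.py '[[0,0,0.03,0.015,0.5],[0,0,0.025,0,0.5],[0,0,0.01,0,0.5],[0,0,0,0,0.5],[0,0,0,0,0],[0,0,0,0,0],[0,0,0,0,0],[0,0,0,0,0],[0,0,0,0,0],[0,0,0,0,0]]' 25
python3 - <<'E'
from wing import *
s=arm.observe();print(s['width'],s['gripper_force'],s['force'],s['ft_torque'])
E
```

```text
clock: 18.75
position: [0.4949, -0.2092, 0.1404]
ee_rot: [2.356, 2.075, 0.002]
force: [4.3, -0.4, 0.4]
width: 0.109
gripper_force: 26.0
0.1093403329700427 26.039133514277637 [ 4.31646391 -0.38550311  0.44853169] [-0.23546087 -0.84100762  0.0477125 ]
```

```bash
python3 nudge.py '[[0,0.001,0,0.137,0],[0,0,0,0.137,0],[0,0,0,0.137,0],[0,0,0,0.137,0],[0,0,0,0.137,0],[0,0,0,0.137,0],[0,0,0,0.137,0],[0,0,0,0.137,0],[0,0,0,0,0],[0,0,0,0,0]]' 25
cat > st.py <<'E'
from wing import *
s=arm.observe();M=R.from_rotvec(s['ee_rot']).as_matrix();a=np.degrees(np.arctan2(M[1,0],M[0,0]))
print('axis',round(a%180,1),'F',s['force'].round(1),'Tz',round(s['ft_torque'][2],3),'w',round(s['width'],3),'q',np.round(s['joints'],2),'pos',s['position'].round(4))
for n in 'abcd':print(n,'theta',round(np.radians((137.5-((a-HOME[n])%180)+20)%180-20),2),end=' ')
E
python3 st.py
```

```text
clock: 19.75
position: [0.4952, -0.2095, 0.1403]
ee_rot: [3.093, 0.544, 0.002]
force: [1.6, -0.4, 4.7]
width: 0.103
gripper_force: 26.2
axis 19.9 F [ 1.6 -0.4  4.7] Tz -0.103 w 0.103 q [-0.38  0.54  0.98  1.95 -0.55  0.95 -0.35] pos [ 0.4952 -0.2095  0.1403]
a theta 1.2 b theta 2.77 c theta 1.2 d theta 2.77
```

```bash
python3 nudge.py '[[0,0,0,0,0.5],[0,0,0,0,0.5],[0,0,0,0,0.5],[0,0,-0.02,0,0.5],[0,0,-0.04,0,0.5],[0,0,0,-0.148,0.5],[0,0,0,-0.148,0.5],[0,0,0,-0.148,0.5],[0,0,0,-0.148,0.5],[0,0,0,-0.148,0.5]]' 25
python3 nudge.py '[[0,0,0,-0.148,0.5],[0,0,0,-0.136,0.5],[0,0,0,0,0.5],[0,0,0,0,0.5]]' 25
python3 - <<'E'
from wing import *
d=np.radians(78.5);go([.5915,-.321,.20],[np.cos(d),np.sin(d)])
E
```

```text
clock: 20.75
position: [0.4941, -0.209, 0.1995]
ee_rot: [-2.683, -1.634, 0.001]
force: [-0.2, 0.2, -0.8]
width: 0.501
gripper_force: 0.0
clock: 21.15
position: [0.4942, -0.2092, 0.1997]
ee_rot: [-2.435, -1.984, -0.0]
force: [-0.1, -0.1, -0.4]
width: 0.501
gripper_force: 0.0
d [-0.0898  0.1179 -0.0004] q [-0.26  0.38  0.76  1.87 -0.3   1.02  0.42] pos [ 0.4942 -0.2092  0.1997] tilt [-0.0003  0.0004]
turn -0.003 or 3.139
```

```bash
python3 nudge.py '[[-0.022,0.029,0,0,0.5],[-0.022,0.03,0,0,0.5],[-0.023,0.03,0,0,0.5],[-0.023,0.029,0,0,0.5],[0,0,0,0,0.5],[0,0,0,0,0.5]]' 25
python3 - <<'E'
from wing import *
d=np.radians(78.5);go([.5915,-.321,.14],[np.cos(d),np.sin(d)])
E
```

```text
clock: 21.75
position: [0.5921, -0.3213, 0.1989]
ee_rot: [-2.434, -1.985, 0.002]
force: [0.1, -0.6, 0.1]
width: 0.499
gripper_force: 0.0
d [ 0.0002 -0.0005  0.0589] q [-0.01  0.61  0.71  1.52 -0.42  1.17  0.57] pos [ 0.5921 -0.3213  0.1989] tilt [-0.0017 -0.0003]
turn -0.002 or 3.14
```

```bash
python3 nudge.py '[[0,0,0.03,0,0.5],[0,0,0.02,0,0.5],[0,0,0.009,0,0.5],[0,0,0,0,0.3],[0,0,0,0,0],[0,0,0,0,0],[0,0,0,0,0],[0,0,0,0,0],[0,0,0,0,0],[0,0,0,0,0]]' 25
python3 st.py
```

```text
clock: 22.75
position: [0.5944, -0.321, 0.1418]
ee_rot: [2.428, 1.988, 0.003]
force: [4.8, -0.9, -0.4]
width: 0.109
gripper_force: 25.0
axis 78.6 F [ 4.8 -0.9 -0.4] Tz -0.038 w 0.109 q [ 0.    0.66  0.68  1.58 -0.46  1.06  0.61] pos [ 0.5944 -0.321   0.1418]
a theta 0.18 b theta 1.75 c theta 0.18 d theta 1.75
```

```bash
python3 nudge.py '[[0,0.002,0,0.127,0],[0,0,0,0.127,0],[0,0,0,0.127,0],[0,0,0,0.127,0],[0,0,0,0.128,0],[0,0,0,0.128,0],[0,0,0,0.128,0],[0,0,0,0.128,0],[0,0,0,0,0],[0,0,0,0,0]]' 25
sed -i 's/C=np.array(.*);yaw/C=np.array([.5447,-.2655]);yaw/' wing.py
python3 st.py
```

```text
clock: 23.75
position: [0.5952, -0.3216, 0.1417]
ee_rot: [3.091, 0.553, 0.002]
force: [1.8, 0.4, 5.3]
width: 0.105
gripper_force: 25.0
axis 20.3 F [1.8 0.4 5.3] Tz -0.067 w 0.105 q [-0.13  0.75  0.95  1.59 -0.66  1.15 -0.25] pos [ 0.5952 -0.3216  0.1417]
a theta 1.2 b theta 2.77 c theta 1.2 d theta 2.77
```

```bash
sed -i 's/C=np.array(.*);yaw=.*/C=np.array([.5451,-.2656]);yaw=np.radians(-3.3)/' wing.py
python3 nudge.py '[[0,0,0,0,0.5],[0,0,0,0,0.5],[0,0,0,0,0.5],[0,0,-0.02,0,0.5],[0,0,-0.04,0,0.5],[0,0,0,0.13,0.5],[0,0,0,0.13,0.5],[0,0,0,0.13,0.5],[0,0,0,0.13,0.5],[0,0,0,0.105,0.5]]' 25
python3 nudge.py '[[0,0,0,0,0.5],[0,0,0,0,0.5]]' 25
python3 - <<'E'
from wing import *
d=np.radians(164.5);go([*POS['b'],.20],[np.cos(d),np.sin(d)])
E
```

```text
clock: 24.75
position: [0.5941, -0.3208, 0.2005]
ee_rot: [-3.111, 0.435, 0.001]
force: [-0.4, 0.6, 0.8]
width: 0.499
gripper_force: 0.0
clock: 24.95
position: [0.5942, -0.321, 0.2005]
ee_rot: [-3.113, 0.423, 0.001]
force: [0.2, 0.7, 0.3]
width: 0.5
gripper_force: 0.0
d [-0.0214 -0.1034  0.0005] q [-0.2   0.78  1.14  1.53 -0.72  1.31 -0.81] pos [ 0.5942 -0.321   0.2005] tilt [-0.0006  0.0001]
turn -3.141 or 0.001
```

```bash
python3 nudge.py '[[-0.005,-0.026,0,0,0.5],[-0.005,-0.026,0,0,0.5],[-0.005,-0.026,0,0,0.5],[-0.006,-0.026,0,0,0.5],[0,0,0,0,0.5],[0,0,0,0,0.5]]' 25
python3 - <<'E'
from wing import *
d=np.radians(164.5);go([*POS['b'],.14],[np.cos(d),np.sin(d)])
E
```

```text
clock: 25.55
position: [0.6023, -0.2148, 0.2009]
ee_rot: [-3.113, 0.423, -0.0]
force: [-0.4, -0.6, 0.9]
width: 0.501
gripper_force: 0.0
d [-0.0009  0.0012  0.0609] q [-0.41  0.74  1.19  1.63 -0.71  1.28 -0.93] pos [ 0.6023 -0.2148  0.2009] tilt [0.     0.0002]
turn -3.141 or 0.001
```

Joint 3 is close to its limit, so I turn the tool half a turn back; the grasp is the same.

```bash
python3 nudge.py '[[0,0,0,-0.15,0.5],[0,0,0,-0.15,0.5],[0,0,0,-0.15,0.5],[0,0,0,-0.15,0.5],[0,0,0,-0.15,0.5],[0,0,0,-0.15,0.5],[0,0,0,-0.15,0.5],[0,0,0,-0.15,0.5],[0,0,0,-0.15,0.5],[0,0,0,-0.15,0.5]]' 25
python3 nudge.py '[[0,0,0,-0.15,0.5],[0,0,0,-0.15,0.5],[0,0,0,-0.15,0.5],[0,0,0,-0.15,0.5],[0,0,0,-0.15,0.5],[0,0,0,-0.15,0.5],[0,0,0,-0.15,0.5],[0,0,0,-0.15,0.5],[0,0,0,-0.15,0.5],[0,0,0,-0.15,0.5]]' 25
python3 nudge.py '[[0,0,0,-0.14,0.5],[0,0,0,0,0.5],[0,0,0,0,0.5],[0,0,0,0,0.5]]' 25
python3 - <<'E'
from wing import *
d=np.radians(164.5);go([*POS['b'],.14],[np.cos(d),np.sin(d)])
E
```

```text
clock: 26.55
position: [0.6016, -0.2174, 0.2012]
ee_rot: [2.563, 1.815, -0.0]
force: [-0.1, -0.0, -0.3]
width: 0.5
gripper_force: 0.0
clock: 27.55
position: [0.6016, -0.2175, 0.2011]
ee_rot: [0.639, 3.075, -0.001]
force: [0.1, 0.5, -0.1]
width: 0.499
gripper_force: 0.0
clock: 27.95
position: [0.602, -0.216, 0.2008]
ee_rot: [0.436, 3.111, -0.0]
force: [1.2, 0.3, 0.2]
width: 0.502
gripper_force: 0.0
d [0.001  0.0001 0.0608] q [ 0.02  0.49  0.37  1.59 -0.19  1.1   1.72] pos [ 0.602  -0.216   0.2008] tilt [ 0.0001 -0.0002]
turn -0.008 or 3.133
```

```bash
python3 nudge.py '[[0.001,0,0.03,-0.008,0.5],[0,0,0.02,0,0.5],[0,0,0.01,0,0.5],[0,0,0,0,0.3],[0,0,0,0,0],[0,0,0,0,0],[0,0,0,0,0],[0,0,0,0,0],[0,0,0,0,0],[0,0,0,0,0]]' 25
python3 st.py
```

```text
clock: 28.95
position: [0.6016, -0.2163, 0.1416]
ee_rot: [0.419, 3.112, -0.002]
force: [-0.0, -4.3, 3.9]
width: 0.103
gripper_force: 25.0
axis 164.7 F [-0.  -4.3  3.9] Tz -0.023 w 0.103 q [ 0.03  0.55  0.35  1.66 -0.21  0.97  1.75] pos [ 0.6016 -0.2163  0.1416]
a theta 1.82 b theta 0.25 c theta 1.82 d theta 0.25
```

```bash
python3 nudge.py '[[0,-0.001,0,0.136,0],[0,0,0,0.136,0],[0,0,0,0.136,0],[0,0,0,0.136,0],[0,0,0,0.136,0],[0,0,0,0.136,0],[0,0,0,0.136,0],[0,0,0,0,0],[0,0,0,0,0]]' 25
python3 st.py
```

```text
clock: 29.85
position: [0.6011, -0.2168, 0.1416]
ee_rot: [1.799, 2.574, -0.001]
force: [-1.0, -3.1, 6.1]
width: 0.103
gripper_force: 25.0
axis 110.1 F [-1.  -3.1  6.1] Tz -0.046 w 0.103 q [-0.13  0.59  0.6   1.67 -0.38  1.    0.95] pos [ 0.6011 -0.2168  0.1416]
a theta 2.78 b theta 1.21 c theta 2.78 d theta 1.21
```

```bash
python3 nudge.py '[[0,0,0,0,0.5],[0,0,0,0,0.5],[0,0,0,0,0.5],[0,0,-0.02,0,0.5],[0,0,-0.04,0,0.5],[0,0,0,-0.137,0.5],[0,0,0,-0.137,0.5],[0,0,0,-0.137,0.5],[0,0,0,-0.137,0.5],[0,0,0,-0.137,0.5]]' 25
python3 nudge.py '[[0,0,0,-0.137,0.5],[0,0,0,-0.137,0.5],[0,0,0,-0.137,0.5],[0,0,0,0,0.5],[0,0,0,0,0.5]]' 25
python3 - <<'E'
from wing import *
d=np.radians(173);go([*POS['d'],.20],[np.cos(d),np.sin(d)])
E
```

```text
clock: 30.85
position: [0.6009, -0.2155, 0.2006]
ee_rot: [-0.819, -3.032, -0.001]
force: [0.4, -0.1, 0.1]
width: 0.502
gripper_force: 0.0
clock: 31.35
position: [0.6009, -0.2159, 0.2007]
ee_rot: [-0.199, -3.135, -0.001]
force: [0.2, 0.6, 0.6]
width: 0.502
gripper_force: 0.0
d [ 0.0983 -0.113   0.0006] q [ 0.03  0.49  0.35  1.59 -0.18  1.09  1.87] pos [ 0.6009 -0.2159  0.2007] tilt [-0.0001  0.0005]
turn -0.005 or 3.137
```

```bash
python3 nudge.py '[[0.025,-0.028,0,-0.005,0.5],[0.025,-0.028,0,0,0.5],[0.025,-0.028,0,0,0.5],[0.024,-0.028,0,0,0.5],[0,0,0,0,0.5],[0,0,0,0,0.5]]' 25
python3 - <<'E'
from wing import *
d=np.radians(173);go([*POS['d'],.14],[np.cos(d),np.sin(d)])
E
```

```text
clock: 31.95
position: [0.4889, -0.316, 0.201]
ee_rot: [0.193, 3.135, 0.0]
force: [1.4, 0.0, 0.0]
width: 0.5
gripper_force: 0.0
d [-0.0001  0.0005  0.061 ] q [ 0.21  0.4   0.38  1.74 -0.17  1.04  2.09] pos [ 0.4889 -0.316   0.201 ] tilt [0.0003 0.0001]
turn -0.001 or 3.141
```

```bash
python3 nudge.py '[[0,0,0.03,0,0.5],[0,0,0.02,0,0.5],[0,0,0.01,0,0.5],[0,0,0,0,0.3],[0,0,0,0,0],[0,0,0,0,0],[0,0,0,0,0],[0,0,0,0,0],[0,0,0,0,0],[0,0,0,0,0]]' 25
python3 st.py
```

```text
clock: 32.95
position: [0.4897, -0.3156, 0.1414]
ee_rot: [0.185, 3.135, -0.0]
force: [0.1, 0.6, 6.7]
width: 0.106
gripper_force: 25.0
axis 173.2 F [0.1 0.6 6.7] Tz -0.07 w 0.106 q [ 0.23  0.46  0.35  1.8  -0.2   0.91  2.12] pos [ 0.4897 -0.3156  0.1414]
a theta 1.67 b theta 0.1 c theta 1.67 d theta 0.1
```

```bash
python3 nudge.py '[[0,0,0,0.139,0],[0,0,0,0.139,0],[0,0,0,0.139,0],[0,0,0,0.139,0],[0,0,0,0.139,0],[0,0,0,0.139,0],[0,0,0,0.139,0],[0,0,0,0.139,0],[0,0,0,0,0],[0,0,0,0,0]]' 25
python3 st.py
```

```text
clock: 33.95
position: [0.4889, -0.3167, 0.1414]
ee_rot: [1.814, 2.564, -0.002]
force: [-1.9, -1.8, 6.4]
width: 0.108
gripper_force: 25.0
axis 109.5 F [-1.9 -1.8  6.4] Tz -0.009 w 0.108 q [ 0.03  0.51  0.65  1.82 -0.37  0.94  1.19] pos [ 0.4889 -0.3167  0.1414]
a theta 2.79 b theta 1.22 c theta 2.79 d theta 1.22
```

```bash
python3 nudge.py '[[0,0,0,0,0.5],[0,0,0,0,0.5],[0,0,0,0,0.5],[0,0,-0.02,0,0.5],[0,0,-0.04,0,0.5],[0.025,0.01,0,0,0.5],[0.025,0.01,0,0,0.5],[0.025,0.01,0,0,0.5],[0.024,0.01,0,0,0.5],[0,0,0,-0.143,0.5]]' 25
python3 nudge.py '[[0,0,0,-0.143,0.5],[0,0,0,-0.143,0.5],[0,0,0,-0.143,0.5],[0,0,0,-0.143,0.5],[0,0,0,-0.143,0.5],[0,0,0,-0.143,0.5],[0,0,0,-0.143,0.5],[0,0,0,-0.143,0.5],[0,0,0,-0.143,0.5],[0,0,0,-0.143,0.5]]' 25
python3 nudge.py '[[0,0,0,0,0.5],[0,0,0,0,0.5]]'
python3 - <<'E'
from wing import *
d=np.radians(200);go([.495,-.2094,.14],[np.cos(d),np.sin(d)])
E
```

```text
clock: 34.95
position: [0.4947, -0.204, 0.2002]
ee_rot: [-1.616, -2.692, -0.003]
force: [0.3, -0.1, 0.2]
width: 0.498
gripper_force: 0.0
clock: 35.95
position: [0.4939, -0.2086, 0.2007]
ee_rot: [0.546, -3.094, -0.0]
force: [-0.6, 0.2, 0.1]
width: 0.499
gripper_force: 0.0
clock: 36.15
position: [0.4939, -0.2088, 0.2007]
ee_rot: [-0.529, 3.097, 0.0]
force: [0.3, 0.4, -0.6]
width: 0.503
gripper_force: 0.0
d [-0.0009 -0.001   0.0607] q [ 0.04  0.32  0.33  1.85 -0.12  1.    2.34] pos [ 0.4939 -0.2088  0.2007] tilt [-0.      0.0003]
turn -0.01 or 3.131
```

```bash
python3 nudge.py '[[-0.001,-0.001,0.03,-0.01,0.5],[0,0,0.02,0,0.5],[0,0,0.01,0,0.5],[0,0,0,0,0.3],[0,0,0,0,0],[0,0,0,0,0],[0,0,0,0,0],[0,0,0,0,0],[0,0,0,0,0],[0,0,0,0,0]]' 25
python3 st.py
python3 nudge.py '[[0,0,0,0.14,0],[0,0,0,0.14,0],[0,0,0,0.14,0],[0,0,0,0.14,0],[0,0,0,0.14,0],[0,0,0,0.14,0],[0,0,0,0.14,0],[0,0,0,0.14,0],[0,0,0,0.08,0],[0,0,0,0,0]]' 25
python3 st.py
```

```text
clock: 37.15
position: [0.4956, -0.2094, 0.1414]
ee_rot: [-0.551, 3.092, -0.0]
force: [-1.8, 1.1, 6.6]
width: 0.107
gripper_force: 25.0
axis 20.2 F [-1.8  1.1  6.6] Tz -0.068 w 0.107 q [ 0.07  0.39  0.31  1.91 -0.16  0.86  2.38] pos [ 0.4956 -0.2094  0.1414]
a theta 1.2 b theta 2.77 c theta 1.2 d theta 2.77 clock: 38.15
position: [0.4954, -0.2101, 0.1414]
ee_rot: [1.295, 2.861, -0.001]
force: [-2.2, -1.5, 6.8]
width: 0.105
gripper_force: 25.0
axis 131.3 F [-2.2 -1.5  6.8] Tz 0.096 w 0.105 q [-0.16  0.43  0.63  1.93 -0.32  0.88  1.35] pos [ 0.4954 -0.2101  0.1414]
a theta 2.41 b theta 0.84 c theta 2.41 d theta 0.84
```

```bash
python3 nudge.py '[[0,0,0,0.05,0],[0,0,0,0.05,0],[0,0,0,0,0],[0,0,0,0,0]]' 25
python3 st.py
```

```text
clock: 38.55
position: [0.4956, -0.2103, 0.1414]
ee_rot: [1.431, 2.795, -0.001]
force: [-0.2, -2.2, 5.3]
width: 0.118
gripper_force: 26.4
axis 125.8 F [-0.2 -2.2  5.3] Tz 0.598 w 0.118 q [-0.18  0.44  0.65  1.93 -0.34  0.89  1.27] pos [ 0.4956 -0.2103  0.1414]
a theta 2.5 b theta 0.93 c theta 2.5 d theta 0.93
```

Screw a is home: torque rose to 0.6 N m at the stop. Now c.

```bash
python3 nudge.py '[[0,0,0,0,0.5],[0,0,0,0,0.5],[0,0,0,0,0.5],[0,0,-0.02,0,0.5],[0,0,-0.04,0,0.5],[-0.03,0.003,0,0,0.5],[-0.03,0.003,0,0,0.5],[-0.03,0.003,0,0,0.5],[-0.03,0.003,0,0,0.5],[-0.028,0.004,0,0,0.5]]' 25
python3 nudge.py '[[0,0,0,-0.144,0.5],[0,0,0,-0.144,0.5],[0,0,0,-0.144,0.5],[0,0,0,-0.144,0.5],[0,0,0,-0.144,0.5],[0,0,0,-0.144,0.5],[0,0,0,-0.144,0.5],[0,0,0,-0.144,0.5],[0,0,0,-0.144,0.5],[0,0,0,0,0.5]]' 25
python3 nudge.py '[[0,0,0,0,0.5],[0,0,0,0,0.5]]'
python3 - <<'E'
from wing import *
d=np.radians(200.3);go([.595,-.3214,.14],[np.cos(d),np.sin(d)])
E
```

```text
clock: 39.55
position: [0.5953, -0.3209, 0.2004]
ee_rot: [-1.432, -2.796, -0.0]
force: [0.0, -0.1, 0.3]
width: 0.498
gripper_force: 0.0
clock: 40.55
position: [0.5945, -0.3201, 0.2006]
ee_rot: [0.549, -3.093, -0.001]
force: [0.5, 0.5, 0.3]
width: 0.501
gripper_force: 0.0
clock: 40.75
position: [0.5946, -0.3201, 0.2006]
ee_rot: [0.54, -3.095, -0.0]
force: [-0.1, -0.2, -0.6]
width: 0.503
gripper_force: 0.0
d [ 0.0001 -0.0014  0.0606] q [ 0.21  0.55  0.32  1.49 -0.18  1.14  2.49] pos [ 0.5946 -0.3201  0.2006] tilt [-0.0003  0.0002]
turn -0.009 or 3.133
```

```bash
python3 nudge.py '[[0,-0.001,0.03,-0.009,0.5],[0,0,0.02,0,0.5],[0,0,0.01,0,0.5],[0,0,0,0,0.3],[0,0,0,0,0],[0,0,0,0,0],[0,0,0,0,0],[0,0,0,0,0],[0,0,0,0,0],[0,0,0,0,0]]' 25
python3 st.py
python3 nudge.py '[[0,0,0,0.14,0],[0,0,0,0.14,0],[0,0,0,0.14,0],[0,0,0,0.14,0],[0,0,0,0.14,0],[0,0,0,0.14,0],[0,0,0,0.14,0],[0,0,0,0.14,0],[0,0,0,0.13,0],[0,0,0,0.05,0]]' 25
python3 nudge.py '[[0,0,0,0,0]]' 25
python3 st.py
```

```text
clock: 41.75
position: [0.5955, -0.3215, 0.1415]
ee_rot: [-0.559, 3.09, -0.001]
force: [0.1, -1.8, 4.9]
width: 0.108
gripper_force: 25.0
axis 20.5 F [ 0.1 -1.8  4.9] Tz -0.03 w 0.108 q [ 0.22  0.6   0.31  1.55 -0.2   1.02  2.51] pos [ 0.5955 -0.3215  0.1415]
a theta 1.2 b theta 2.77 c theta 1.2 d theta 2.77 clock: 42.75
position: [0.595, -0.3227, 0.1415]
ee_rot: [1.431, 2.795, -0.003]
force: [0.3, -4.8, 4.1]
width: 0.117
gripper_force: 26.9
clock: 42.85
position: [0.595, -0.3227, 0.1415]
ee_rot: [1.426, 2.798, -0.003]
force: [-0.4, -5.5, 5.8]
width: 0.117
gripper_force: 26.7
axis 126.0 F [-0.4 -5.5  5.8] Tz 0.643 w 0.117 q [ 0.02  0.66  0.65  1.57 -0.44  1.06  1.41] pos [ 0.595  -0.3227  0.1415]
a theta 2.5 b theta 0.93 c theta 2.5 d theta 0.93
```

```bash
python3 nudge.py '[[0,0,0,0,0.5],[0,0,0,0,0.5],[0,0,0,0,0.5],[0,0,-0.02,0,0.5],[0,0,-0.04,0,0.5],[0.027,0.022,0,0,0.5],[0.028,0.023,0,0,0.5],[0.028,0.023,0,0,0.5],[0,0,0,0.14,0.5],[0,0,0,0.12,0.5]]' 25
python3 nudge.py '[[0,0,0,0,0.5],[0,0,0,0,0.5],[0,0,0,0,0.5]]'
python3 - <<'E'
from wing import *
d=np.radians(110);go([.6012,-.2164,.14],[np.cos(d),np.sin(d)])
E
```

```text
clock: 43.85
position: [0.6016, -0.2113, 0.2005]
ee_rot: [-1.777, -2.589, -0.002]
force: [-0.0, -0.2, 1.0]
width: 0.5
gripper_force: 0.0
clock: 44.15
position: [0.6011, -0.2141, 0.2007]
ee_rot: [-1.773, -2.593, -0.0]
force: [0.7, 0.1, 0.1]
width: 0.5
gripper_force: 0.0
d [-0.0022 -0.0007  0.0607] q [-0.23  0.56  0.76  1.61 -0.41  1.14  1.01] pos [ 0.6011 -0.2141  0.2007] tilt [-0.0002  0.0002]
turn 0.022 or -3.119
```

```bash
python3 nudge.py '[[-0.002,-0.001,0.03,0.022,0.5],[0,0,0.02,0,0.5],[0,0,0.01,0,0.5],[0,0,0,0,0.3],[0,0,0,0,0],[0,0,0,0,0],[0,0,0,0,0],[0,0,0,0,0],[0,0,0,0,0],[0,0,0,0,0]]' 25
python3 st.py
python3 nudge.py '[[0,0,0,0.14,0],[0,0,0,0.14,0],[0,0,0,0.14,0],[0,0,0,0.14,0],[0,0,0,0.14,0],[0,0,0,0.14,0],[0,0,0,0.14,0],[0,0,0,0.14,0],[0,0,0,0.13,0],[0,0,0,0.05,0]]' 25
python3 nudge.py '[[0,0,0,0,0]]' 25
python3 st.py
```

```text
clock: 45.15
position: [0.6009, -0.2165, 0.1414]
ee_rot: [1.805, 2.571, 0.0]
force: [-2.3, 0.2, 5.5]
width: 0.108
gripper_force: 25.0
axis 109.9 F [-2.3  0.2  5.5] Tz -0.051 w 0.108 q [-0.2   0.62  0.73  1.68 -0.47  1.03  1.03] pos [ 0.6009 -0.2165  0.1414]
a theta 2.78 b theta 1.21 c theta 2.78 d theta 1.21 clock: 46.15
position: [0.6007, -0.2163, 0.1414]
ee_rot: [2.995, 0.949, -0.001]
force: [-4.8, 1.1, 7.9]
width: 0.122
gripper_force: 27.3
clock: 46.25
position: [0.6006, -0.2163, 0.1414]
ee_rot: [2.993, 0.953, -0.001]
force: [-4.5, 1.3, 7.9]
width: 0.117
gripper_force: 26.5
axis 35.3 F [-4.5  1.3  7.9] Tz 0.586 w 0.117 q [-0.37  0.76  1.07  1.69 -0.72  1.15 -0.04] pos [ 0.6006 -0.2163  0.1414]
a theta 0.94 b theta 2.51 c theta 0.94 d theta 2.51
```

```bash
python3 nudge.py '[[0,0,0,0,0.5],[0,0,0,0,0.5],[0,0,0,0,0.5],[0,0,-0.02,0,0.5],[0,0,-0.04,0,0.5],[-0.03,0.003,0,0,0.5],[-0.03,0.003,0,0,0.5],[-0.03,0.003,0,0,0.5],[-0.03,0.004,0,0,0.5],[-0.029,0.004,0,0,0.5]]' 25
python3 nudge.py '[[0,0,0,-0.144,0.5],[0,0,0,-0.144,0.5],[0,0,0,-0.144,0.5],[0,0,0,-0.144,0.5],[0,0,0,-0.144,0.5],[0,0,0,-0.144,0.5],[0,0,0,-0.144,0.5],[0,0,0,-0.144,0.5],[0,0,0,-0.144,0.5],[0,0,0,0,0.5]]' 25
python3 nudge.py '[[0,0,0,0,0.5],[0,0,0,0,0.5]]'
python3 - <<'E'
from wing import *
d=np.radians(109.6);go([.489,-.3163,.14],[np.cos(d),np.sin(d)])
E
```

```text
clock: 47.25
position: [0.4885, -0.317, 0.2008]
ee_rot: [2.993, 0.955, 0.001]
force: [0.6, -0.4, -0.7]
width: 0.499
gripper_force: 0.0
clock: 48.25
position: [0.4893, -0.3165, 0.201]
ee_rot: [1.807, 2.569, 0.001]
force: [-0.7, 0.1, -0.1]
width: 0.501
gripper_force: 0.0
clock: 48.45
position: [0.4894, -0.3163, 0.2007]
ee_rot: [-1.814, -2.565, -0.0]
force: [0.3, 0.9, 0.4]
width: 0.497
gripper_force: 0.0
d [ 0.0002 -0.0003  0.0607] q [-0.06  0.47  0.79  1.76 -0.37  1.07  1.19] pos [ 0.4894 -0.3163  0.2007] tilt [-0.0001  0.0001]
turn -0.003 or 3.139
```

```bash
python3 nudge.py '[[0,0,0.03,0,0.5],[0,0,0.02,0,0.5],[0,0,0.01,0,0.5],[0,0,0,0,0.3],[0,0,0,0,0],[0,0,0,0,0],[0,0,0,0,0],[0,0,0,0,0],[0,0,0,0,0],[0,0,0,0,0]]' 25
python3 st.py
python3 nudge.py '[[0,0,0,0.14,0],[0,0,0,0.14,0],[0,0,0,0.14,0],[0,0,0,0.14,0],[0,0,0,0.14,0],[0,0,0,0.14,0],[0,0,0,0.14,0],[0,0,0,0.14,0],[0,0,0,0.13,0],[0,0,0,0.05,0]]' 25
python3 nudge.py '[[0,0,0,0,0]]' 25
python3 st.py
```

```text
clock: 49.45
position: [0.4889, -0.3169, 0.1414]
ee_rot: [1.811, 2.567, -0.0]
force: [-3.4, 0.5, 5.8]
width: 0.104
gripper_force: 25.0
axis 109.6 F [-3.4  0.5  5.8] Tz -0.033 w 0.104 q [-0.02  0.53  0.74  1.82 -0.43  0.95  1.25] pos [ 0.4889 -0.3169  0.1414]
a theta 2.79 b theta 1.21 c theta 2.79 d theta 1.21 clock: 50.45
position: [0.4875, -0.3165, 0.1413]
ee_rot: [-2.996, -0.941, 0.003]
force: [-8.8, 2.5, 11.9]
width: 0.12
gripper_force: 27.3
clock: 50.55
position: [0.4876, -0.3164, 0.1413]
ee_rot: [-2.994, -0.945, 0.003]
force: [-8.9, 3.3, 11.6]
width: 0.12
gripper_force: 26.1
axis 35.0 F [-8.9  3.3 11.6] Tz 0.553 w 0.12 q [-0.21  0.67  1.1   1.84 -0.68  1.07  0.2 ] pos [ 0.4876 -0.3164  0.1413]
a theta 0.95 b theta 2.52 c theta 0.95 d theta 2.52
```

All four are home. I lift to the viewing pose and verify before pressing.

```bash
python3 nudge.py '[[0,0,0,0,0.5],[0,0,0,0,0.5],[0,0,0,0,0.5],[0,0,-0.02,0,0.5],[0,0,-0.04,-0.14,0.3],[0,0,-0.045,-0.14,0.2],[0,0,-0.045,-0.14,0.2],[0,0,-0.045,-0.14,0.2],[0,0,-0.045,-0.14,0.2],[0,0,-0.045,-0.14,0]]' 25
python3 nudge.py '[[0,0,0,-0.15,0],[0,0,0,-0.15,0],[0,0,0,-0.15,0],[0,0,0,-0.15,0],[0,0,0,-0.15,0],[0,0,0,-0.15,0],[0,0,0,-0.15,0],[0,0,0,-0.15,0],[0,0,0,-0.15,0],[0,0,0,-0.15,0]]' 25
python3 nudge.py '[[0,0,0,-0.1,0],[0,0,0,0,0],[0,0,0,0,0]]'
python3 - <<'E'
from wing import *
go([.5627,-.2168,.425],[-1,.05])
E
```

```text
clock: 51.55
position: [0.4892, -0.3161, 0.428]
ee_rot: [2.341, 2.094, 0.001]
force: [1.8, 0.2, -1.2]
width: 0.159
gripper_force: 0.0
clock: 52.55
position: [0.4895, -0.3163, 0.4258]
ee_rot: [0.285, 3.128, 0.0]
force: [0.4, -0.3, -0.1]
width: 0.002
gripper_force: 0.0
clock: 52.85
position: [0.4894, -0.3164, 0.4258]
ee_rot: [0.143, 3.138, 0.0]
force: [0.7, -0.4, 0.2]
width: 0.004
gripper_force: 0.0
d [-0.064   0.1058  0.0009] q [ 0.01  0.3   0.67  1.36 -0.19  1.54  2.15] pos [ 0.4894 -0.3164  0.4258] tilt [0.0003 0.0002]
turn -0.041 or 3.1
```

```bash
python3 nudge.py '[[-0.016,0.026,0,0,0],[-0.016,0.026,0,0,0],[-0.016,0.027,0,0,0],[-0.016,0.027,0,0,0],[0,0,0,0,0],[0,0,0,0,0],[0,0,0,0,0]]'
python3 - <<'E'
from wing import *
wings((75,90,105,120))
from mill import meas
meas('m3.png')
go([.5546,-.101,.19])
E
```

```text
clock: 53.55
position: [0.5618, -0.2174, 0.4259]
ee_rot: [-0.142, -3.138, 0.001]
force: [0.2, -0.2, 0.8]
width: 0.007
gripper_force: 0.0
a [ 0.4952 -0.2096] [(185, [-0.002, 0.0009], np.float64(132.6), np.float64(2.38), [12.6, 1.7]), (333, [-0.0019, 0.0011], np.float64(131.8), np.float64(2.4), [15.0, 2.6]), (452, [-0.0026, 0.004], np.float64(125.1), np.float64(2.51), [16.5, 5.2]), (588, [-0.0049, 0.0045], np.float64(129.3), np.float64(2.44), [16.9, 7.7])]
b [ 0.6011 -0.2157] [(3, [0.0098, 0.016], np.float64(175.5), np.float64(0.06), [1.0, 0.0]), (149, [-0.001, 0.0047], np.float64(36.7), np.float64(2.49), [14.7, 2.1]), (339, [-0.0028, 0.0012], np.float64(38.8), np.float64(2.45), [14.6, 3.1])]
c [ 0.595  -0.3216] [(55, [0.0082, -0.0118], np.float64(139.4), np.float64(2.27), [5.9, 1.7]), (226, [-0.0024, -0.0001], np.float64(133.2), np.float64(2.37), [15.5, 2.0]), (312, [-0.0039, 0.0018], np.float64(132.7), np.float64(2.38), [15.6, 2.5]), (363, [-0.0043, 0.0018], np.float64(133.2), np.float64(2.37), [15.7, 2.9])]
d [ 0.4891 -0.3155] [(484, [-0.0027, 0.0024], np.float64(37.4), np.float64(2.48), [14.4, 4.9]), (560, [-0.0037, 0.0027], np.float64(33.5), np.float64(2.54), [14.9, 5.9]), (667, [-0.0047, 0.003], np.float64(29.9), np.float64(2.61), [15.4, 6.5]), (826, [-0.0048, 0.0041], np.float64(30.6), np.float64(2.59), [15.1, 7.1])]
plunger 927 [412.3 147.4] [ 0.5539 -0.1013  0.154 ]
disc (0.5509, -0.2642) r 0.1091
wing 73 [ 0.4571 -0.2184] axis deg 65.6 rel [-0.0937  0.0458]
wing 319 [ 0.4935 -0.2085] axis deg 131.2 rel [-0.0574  0.0557]
wing 433 [ 0.4903 -0.3105] axis deg 41.4 rel [-0.0606 -0.0463]
wing 206 [ 0.5925 -0.3217] axis deg 133.7 rel [ 0.0416 -0.0575]
d [0.0177 0.1156 0.236 ] q [-0.14  0.34  0.63  1.31 -0.2   1.56  1.95] pos [ 0.5617 -0.2176  0.4261] tilt [ 0.0003 -0.0003]
```

All four read home at about 2.4. Now the plunger.

```bash
python3 nudge.py '[[0.004,0.029,0,0,0],[0.004,0.029,0,0,0],[0.005,0.029,0,0,0],[0.005,0.029,0.03,0,0],[0,0,0.045,0,0],[0,0,0.045,0,0],[0,0,0.045,0,0],[0,0,0.045,0,0],[0,0,0.03,0,0],[0,0,0,0,0]]' 25
python3 - <<'E'
from wing import *
go([.5543,-.101,.154])
E
```

```text
clock: 54.65
position: [0.5518, -0.0995, 0.1824]
ee_rot: [-0.141, -3.132, 0.0]
force: [0.0, 0.5, -0.0]
width: 0.008
gripper_force: 0.0
d [-0.0029 -0.0013  0.0284] q [-0.31  0.4   0.53  1.82 -0.24  0.99  1.81] pos [ 0.5518 -0.0995  0.1824] tilt [-0.0069  0.0002]
```

```bash
python3 nudge.py '[[-0.003,-0.001,0.015,0,0],[0,0,0.012,0,0],[0,0,0.01,0,0],[0,0,0.006,0,0],[0,0,0.004,0,0],[0,0,0.002,0,0],[0,0,0,0,0],[0,0,0,0,0]]' 25
python3 st.py
```

```text
clock: 55.45
position: [0.5585, -0.1009, 0.1377]
ee_rot: [0.138, 3.136, -0.0]
force: [2.1, -0.9, 5.5]
width: 0.006
gripper_force: 3.0
axis 175.0 F [ 2.1 -0.9  5.5] Tz -0.041 w 0.006 q [-0.28  0.46  0.51  1.86 -0.28  0.89  1.84] pos [ 0.5585 -0.1009  0.1377]
a theta 1.64 b theta 0.07 c theta 1.64 d theta 0.07
```

```bash
python3 nudge.py '[[0.002,0,0.004,0,0],[0,0,0.003,0,0],[0,0,0,0,0],[0,0,0,0,0]]' 25
python3 nudge.py '[[0,0,0.003,0,0],[0,0,0.002,0,0],[0,0,0,0,0],[0,0,0,0,0]]' 25
```

```text
clock: 55.85
position: [0.5582, -0.1008, 0.1337]
ee_rot: [0.138, 3.132, 0.001]
force: [-5.3, 1.2, 34.9]
width: 0.004
gripper_force: 17.5
clock: 56.25
position: [0.5587, -0.1009, 0.1327]
ee_rot: [0.139, 3.129, 0.005]
force: [-20.6, 4.9, 80.5]
width: 0.003
gripper_force: 40.8
```

It is at the stop with force well past 7.5 N. I lift off straight away.

```bash
python3 nudge.py '[[0,0,-0.005,0,0],[0,0,-0.015,0,0],[0,0,-0.03,0,0],[0,0,-0.05,0,0],[0,0,-0.05,0,0],[0,0,-0.05,0,0],[0,0,-0.05,0,0],[0.03,-0.03,0,0,0],[0.03,-0.03,0,0,0],[0,0,0,0,0]]' 25
python3 nudge.py '[[0.03,-0.03,0,0,0],[0.02,0,0,0,0],[0,0,0,0,0],[0,0,0,0,0]]'
python3 - <<'E'
from h import *
print(arm.observe()['position'],arm.observe()['force'])
c=cam('top');im=c['image'];hsv=cv2.cvtColor(im,cv2.COLOR_BGR2HSV);H,S,V=[hsv[...,i].astype(int) for i in range(3)]
def b(m,x0,y0,x1,y1,n):
    w=m[y0:y1,x0:x1];v,u=np.nonzero(w);print(n,len(u),(u.mean()+x0,v.mean()+y0) if len(u) else None)
b((H>20)&(H<35)&(S>180)&(V>120),330,170,375,210,'plunger top (before 138 @352.9,190)')
b((H>85)&(H<100)&(S>100),200,140,260,200,'fork teal at rack')
b((H>85)&(H<100)&(S>100),210,200,260,260,'teal on bench')
b((S<60)&(V>150),250,230,285,260,'scraper blade on bench')
s=cam('scene')
cv2.imwrite('pics/end.png',np.hstack([cv2.resize(im[130:230,200:430],(460,400)),cv2.resize(s['image'][180:320,170:430],(340,400))]))
w=s['image'];h=cv2.cvtColor(w,cv2.COLOR_BGR2HSV).astype(int)
m=(h[...,0]<12)&(h[...,1]>80)&(h[...,2]<90);b(m,310,226,325,245,'scraper handle above rail')
m=(h[...,0]>80)&(h[...,0]<100)&(h[...,1]>90);b(m,385,225,415,262,'fork scene')
p=cv2.imread('pics/hv5.png');p=cv2.resize(p,(140,140),interpolation=cv2.INTER_AREA);d=cv2.absdiff(p,w[180:320,290:430]).max(2)
ys,xs=np.nonzero(d>45);print('diff to hv5',len(xs),(xs.min()+290,xs.max()+290,ys.min()+180,ys.max()+180) if len(xs) else '')
t0=cv2.imread('pics/top0.png');
for n,(x,y,r) in dict(tile0=(192,218,16),bowl=(195,257,20),cup=(140,202,20),green=(485,203,25),tile1=(466,239,16)).items():
    print(n,cv2.absdiff(t0,im)[y-r:y+r,x-r:x+r].mean().round(1))
E
```

```text
clock: 57.25
position: [0.4864, -0.1596, 0.3759]
ee_rot: [0.149, 3.137, -0.0]
force: [0.7, -0.4, 0.7]
width: 0.006
gripper_force: 0.0
clock: 57.65
position: [0.4383, -0.1796, 0.3749]
ee_rot: [0.137, 3.138, 0.002]
force: [0.6, -0.1, 0.9]
width: 0.008
gripper_force: 0.0
[ 0.43830166 -0.17963607  0.37491954] [ 0.61659556 -0.05910339  0.85620114]
plunger top (before 138 @352.9,190) 137 (np.float64(352.83941605839414), np.float64(190.02189781021897))
fork teal at rack 45 (np.float64(230.84444444444443), np.float64(170.66666666666666))
teal on bench 0 None
scraper blade on bench 0 None
scraper handle above rail 0 None
fork scene 8 (np.float64(402.0), np.float64(249.125))
diff to hv5 281 (np.int64(290), np.int64(325), np.int64(180), np.int64(278))
tile0 6.8
bowl 5.7
cup 5.0
green 22.7
tile1 26.3
```

```bash
python3 nudge.py '[[0.02,-0.04,0,0,0],[0,-0.04,0,0,0],[0,-0.04,0,0,0],[0,-0.04,0,0,0],[0,0,0,0,0],[0,0,0,0,0],[0,0,0,0,0],[0,0,0,0,0]]'
python3 - <<'E'
from h import *
s=cam('scene');w=s['image'];t=cam('top')['image']
p=cv2.resize(cv2.imread('pics/hv5.png'),(140,140),interpolation=cv2.INTER_AREA);d=(cv2.absdiff(p,w[180:320,290:430]).max(2)>45).astype(np.uint8)
k,l,st,ce=cv2.connectedComponentsWithStats(d)
for i in range(1,k):
    if st[i,4]>4: print(st[i]+[290,180,0,0,0],ce[i]+[290,180])
t0=cv2.imread('pics/top0.png')
for n,(x,y,r) in dict(green=(485,203,25),tile1=(466,239,16)).items():print(n,cv2.absdiff(t0,t)[y-r:y+r,x-r:x+r].mean().round(1))
g=cv2.cvtColor(w,cv2.COLOR_BGR2GRAY);g0=cv2.cvtColor(p,cv2.COLOR_BGR2GRAY)
print(g[210:262:2,306:330:2]);print(g0[30:82:2,16:40:2])
E
```

```text
clock: 58.55
position: [0.405, -0.3366, 0.3746]
ee_rot: [-0.134, -3.139, -0.001]
force: [-0.2, -0.1, 0.1]
width: 0.006
gripper_force: 0.0
[290 180   3   6  14] [290.78571429 182.        ]
[290 199   7   7  36] [292.69444444 201.58333333]
[321 221   3   5   9] [322. 223.]
[323 227   3   6  11] [323.90909091 229.09090909]
[313 228   6  13  50] [315.4 233.6]
[322 236   2   4   6] [322.66666667 237.33333333]
[310 253   4   4  11] [311.36363636 254.45454545]
[315 253  11  21 106] [320.82075472 260.66981132]
[312 266   4  13  29] [314.06896552 271.86206897]
green 34.1
tile1 48.2
[[121 121 121 123 122 121 122 122 124 124 123 125]
 [124 126 126 127 126 126 126 118 123 121 121 120]
 [116 115 116 118 116 119  91 110 124 125 126 126]
 [116 117 116 117 115 117  93 103 117 117 117 117]
 [116 116 114 115 116 116  92  96 117 117 117 117]
 [128 127 127 126 123 120  96  99 118 117 118 117]
 [121 123 124 125 126 126 109 106 122 118 120 119]
 [122 123 122 123 124 126 104 112 124 123 123 122]
 [119 120 119 121 122 123 109 116 111 105 124 126]
 [121 122 121 121 122 120 121 110  84  58 102 122]
 [121 120 
[... 1433 characters left out ...]
116  40  34  50 119 107 118 119 120]
 [118 118 119 108  36  34  43 118 106 111 109 110]
 [118 118 121 101  32  34  37 116 115 121 118 115]
 [113 115 118  96  50  65  74 113 114 112 110 116]
 [124 121 122 122 124 126 126 125 126 124 124 125]
 [126 127 128 128 128 129 127 128 129 128 127 124]
 [116 113 108 103  89  89  84  82  79  78  78  78]
 [ 72  73  73  74  73  75  75  74  74  75  76  74]
 [ 76  76  76  76  74  73  70  71  71  70  71  71]
 [ 70  74  69  68  67  77  77  81  88  89  94  99]
 [121 116  65  60  69  71 122 121 119 115 115 115]
 [113 106  63  93 113  69 117 112 123 123 122 122]
 [112 104  99 115 107  62  61  96 115 115 117 118]
 [125 125 126 119  69  62  66 116 114 113 114 114]]
```

```bash
python3 - <<'E'
from h import *
w=cam('scene')['image'].astype(int);s0=cv2.imread('pics/scene0.png').astype(int)
for n,(x,y,r) in dict(green=(139,213,22),tile1=(170,193,10),mill=(235,235,20)).items():print(n,abs(w-s0)[y-r:y+r,x-r:x+r].mean().round(1))
np.save('a.npy',w)
E
python3 nudge.py '[[0,0,0,0,0],[0,0,0,0,0],[0,0,0,0,0],[0,0,0,0,0],[0,0,0,0,0],[0,0,0,0,0],[0,0,0,0,0]]'
python3 - <<'E'
from h import *
w=cam('scene')['image'].astype(int);a=np.load('a.npy')
print('motion',abs(w-a)[180:320,290:430].max(),(abs(w-a)[180:320,290:430].max(2)>20).sum())
h=cv2.cvtColor(w.astype(np.uint8),cv2.COLOR_BGR2HSV)
s0=cv2.imread('pics/scene0.png');print('bench where tools lay', h[205:215,365:378].mean((0,1)).round())
# tool still over hook: shadow of scraper / dark handle below rail
m=(w.max(2)<60);ys,xs=np.nonzero(m[250:300,300:335]);print('dark handle px',len(xs),xs.mean()+300 if len(xs) else 0,ys.min()+250 if len(xs) else 0,ys.max()+250 if len(xs) else 0)
E
```

```text
green 1.5
tile1 1.7
mill 7.7
clock: 59.4
position: [0.4041, -0.338, 0.3748]
ee_rot: [-0.138, -3.139, -0.0]
force: [-0.8, 0.6, -1.0]
width: 0.006
gripper_force: 0.0
motion 8 0
bench where tools lay [ 20.  94. 140.]
dark handle px 40 316.5 253 282
```

The tools hang still, the bench items haven't moved, the plunger is back up and the screws are home. Handing in.

```bash
python3 -c "
from cell import arm
print(arm.sign_off())"
```

```text
the job is handed in; nothing more can be done
None
```

The job is handed in at about 60 s of robot time: all four wing screws home in cross order over two rounds, then the plunger pressed to its stop (about 80 N, more than needed) and back up, with the fork and scraper, the only tools I found on the bench, hanging still on separate hooks; the sign-off returned no verdict.

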